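# Load the hand-out carousel with biscuit cartons

### The arm

A 6-joint arm with a two-finger parallel gripper is mounted at the origin on the work surface. World frame = base frame: x ahead of the robot, y to its left, z up, the work surface at z = 0. Lengths are in mm, angles in rad, forces in N, time in s.
With the tool pointing down it reaches from about 300 to 775 mm from the base axis. Payload 14.6 kg.
Tool frame: the origin (TCP) lies between the finger pads; the fingertips stand 22 mm ahead of it and the grasp point (between the pads) lies 3 mm ahead of it (finger_overhang is the distance from the TCP to the fingertips, in mm); z points along the fingers, y is the direction in which the jaws open and shut (so a half turn about z gives the same grasp; the last joint's range is limited). The gripper opens to 94 mm and grips with 3 to 60 N. Pads are 16 mm wide; open, the fingers measure 119 mm over their backs; the gripper's body (75 mm by 177 mm) begins 78 mm behind the grasp point.
Start: joints at [-1.213, 0.3, 1.521, -0, 1.321, -0.067], TCP at [226.668, -501.11, 227.446] pointing down, gripper open.
Joint ranges: [-3.03, 3.03], [-0.79, 2.21], [0.23, 2.52], [-1.04, 4.18], [0, 3.07], [-2.55, 2.55]. Speed limits (rad/s): [2.22, 2.22, 2.57, 3.14, 3.14, 3.14].

### API

Orientations are given as [roll, pitch, yaw] about the fixed x, y, z axes, in that order (R = Rz(yaw) Ry(pitch) Rx(roll)).
In Python, from cell import * gives the robot as it stands.
- The arm moves only by the tool jog_arm, never from a script. Its argument "increments" is a list of rows, each a list of 7 numbers: the shift along the tool's x, y, z in cm, then the turn, a rotation vector about the tool's x, y, z in degrees, then the finger opening in cm, from 0 to 9.4. In form: [[x, y, z, wx, wy, wz, grip], ...]. A call has 1 to 20 rows; each row shifts and turns the commanded pose from where the row before left it, along the tool's axes as they then stand; what a row does not reach is not made up. A row lasts 1/8 s, in which the tool goes at most 62.5 mm and 10.7 degrees, less where a joint would pass 70% of its speed; a pose out of reach is approached as far as the arm can. A call is refused whole if a number of a shift passes 6.25 or a number of a turn 10.7, either way. A call with a gripper value outside its range is refused whole. The fingers move at their own pace and stop on an object; "squeeze" is the grip in N (left out, the last holds). Time passes only in rows, so rows that do not move let the fingers close. It gives the time, the measured TCP pose, the force and the opening at its end, in the units of the state.
- read_state(): the state, without advancing time (a new reading comes with each control period).
- camera(name): name is "scene" or "top"; returns a dict with "image" (420x560x3 uint8, red, green, blue), "K" (3x3 intrinsics, pixels), "rvec" (rotation vector, rad) and "tvec" (3), from world to camera coordinates, as OpenCV has them. Camera axes: x right, y down, z forward; pixel columns grow to the right and rows downward; lengths in mm; the calibration is good to about 2 mm. A picture is of the moment at which its call begins. There is no depth.
- sign_off(): hands the job in, once; it reports no verdict.
Trained networks look in a picture, given as the dict that the camera call returned (one of the last four; its "shot" number tells which), for a name from the list of things; names that differ only in an ending like _2 or _b are one class to them, and where a whole thing is asked for, a point or a joint stands for the part that bears it (a point fixed in the world has none). Each returns a list of dicts, best first, with "conf" (0 to 1); they miss things now and then, are a little off and sometimes report something else, mostly with a low value. They report only what shows in the picture. A call takes as long as a camera call. They do not tell look-alikes from the thing itself.
- recognise(picture, name): "centre" ([x, y, z] in mm, in the coordinates of the camera as it stood for that picture, good to about 4 mm: the middle of the surface that is visible of it).
- regions_of(picture, name): "mask" (420x560 bool, what is visible of it).
The state is a dict: "clock": time; "joints": joint angles; "qd": joint speeds; "effort": joint torques, N m; "eef_pos": TCP position; "eef_rot": TCP orientation; "wrist_force": force on the tool from outside, world axes, zero at the start; "moment": the same for the moment, N m; "finger_gap": finger opening in mm.
Only numpy, scipy, OpenCV 4.12 (cv2) and the standard library are available. Lean on these libraries where they do the work, as an engineer would, in place of code of your own. Each camera call takes 0.05 s, during which the arm holds its last target.

### The job

Turn the carousel by its black post until its four pockets face you and it clicks into the loading stop. Then lay every biscuit carton that is on the table flat and fully home in a pocket of its own, and only when all are in, turn the carousel the half turn back until it clicks into the hand-out stop, with the pockets on the far side. All cartons must be fully home in pockets when you finish, and the tubs, bottles, tin and jar must stay standing where they are.

Things in the scene. Friction and masses are not known exactly. Their poses are not given: they have to be found in the camera images.
- carousel: fixed foot of a low turntable. Origin on the turning axis at table height, z up; x points away from the robot (within 0.25 rad) to a grey stop block with red mark, 190 to 240 mm from the axis, 40 mm high. Round plywood deck 330 mm across, top 36 mm above the table; carry its post round through the +y (left) side
- deck (a joint): deck angle, rad, anticlockwise from above. 0: loading stop, pockets face the robot, post on the far side. 3.1416: hand-out stop, pockets far, post on the robot's side. At each a sprung ball clicks into a notch and centres the deck once within 0.04 rad; 3 to 4 N at the post to pass in or out. Elsewhere under 1 N turns it and it stays where left. End stops -0.35 and 3.49
- post_grip (a point): point on the axis of the upright round black post on the deck, 14 mm below the post's top. Post 24 mm in diameter, 60 mm tall, top 96 mm above the table, 120 mm from the turning axis
- pocket0 (a point): blue-walled carton pocket on the deck. Origin at the middle of its floor (deck top), 102.5 mm from the turning axis; z up, x along its length, radially outward. Inside 95 mm (x) by 51 mm (y); walls 4 mm thick, 14 mm high; each long wall has a 36 mm finger gap in its middle. 90 degrees anticlockwise of the post
- pocket1 (a point): blue-walled carton pocket on the deck. Origin at the middle of its floor (deck top), 102.5 mm from the turning axis; z up, x along its length, radially outward. Inside 95 mm (x) by 51 mm (y); walls 4 mm thick, 14 mm high; each long wall has a 36 mm finger gap in its middle. 150 degrees anticlockwise of the post
- pocket2 (a point): blue-walled carton pocket on the deck. Origin at the middle of its floor (deck top), 102.5 mm from the turning axis; z up, x along its length, radially outward. Inside 95 mm (x) by 51 mm (y); walls 4 mm thick, 14 mm high; each long wall has a 36 mm finger gap in its middle. 210 degrees anticlockwise of the post
- pocket3 (a point): blue-walled carton pocket on the deck. Origin at the middle of its floor (deck top), 102.5 mm from the turning axis; z up, x along its length, radially outward. Inside 95 mm (x) by 51 mm (y); walls 4 mm thick, 14 mm high; each long wall has a 36 mm finger gap in its middle. 270 degrees anticlockwise of the post
- carton0: white biscuit carton with red bands, square in section: 90 mm (its x axis) x 46 x 46 mm, 0.15 to 0.31 kg. Origin at its centre, 23 mm above its underside. Starts lying on the table; may be absent (None). Any of its four long faces may be down
- carton1: white biscuit carton with green bands, square in section: 90 mm (its x axis) x 46 x 46 mm, 0.15 to 0.31 kg. Origin at its centre, 23 mm above its underside. Starts lying on the table; may be absent (None). Any of its four long faces may be down
- carton2: white biscuit carton with orange bands, square in section: 90 mm (its x axis) x 46 x 46 mm, 0.15 to 0.31 kg. Origin at its centre, 23 mm above its underside. Starts lying on the table; may be absent (None). Any of its four long faces may be down
- carton3: white biscuit carton with blue bands, square in section: 90 mm (its x axis) x 46 x 46 mm, 0.15 to 0.31 kg. Origin at its centre, 23 mm above its underside. Starts lying on the table; may be absent (None). Any of its four long faces may be down
- tub0: yellow margarine tub with white lid, 116 x 81 x 53 mm, bystander; origin at the centre of its underside
- tub1: yellow margarine tub with white lid, 116 x 81 x 53 mm, bystander; origin at the centre of its underside
- cola0: dark drink bottle with yellow cap, 76 mm across, 240 mm tall, bystander; origin at the centre of its underside
- cola1: dark drink bottle with yellow cap, 76 mm across, 240 mm tall, bystander; origin at the centre of its underside
- tin: food tin with red label, 74 mm across, 80 mm tall, bystander; origin at the centre of its underside
- jar: amber jar with red lid, 68 mm across, 85 mm tall, bystander; origin at the centre of its underside
Things that resemble listed ones, but are neither listed nor needed, are in the scene too. Leave any pink look-alike of the carton2 alone.

How it is judged:
By the outcome, as a careful person would: the job done as asked, in the order asked, and still so for the second after the job is handed in, with the robot touching nothing.
Of carton0, carton1, carton2, carton3 only 3 to 4 are there at a start; the rules pass over those that are not, and their reading is None.
At some moment in a run one of carton0, carton1, carton2, carton3 may be knocked a few centimetres aside while the robot is not near it.
Once in a run the grip may slacken for a moment while it holds something.
It also fails if it takes over 210 s, if anything falls off the work surface, if the arm or the gripper's body presses on something with over 40 N, if the wrist force passes 120 N, or if a joint passes its speed limit or range.

## Working session

There is one attempt and no reset: what is moved stays moved. The work goes in short steps, Python scripts to look and compute and a tool call to move; the robot and the scene stay as the last step left them, time stands still between calls to the robot, and variables do not carry over. Pictures are saved under pics/ and viewed, and the job is handed in when it is done.

Besides the shell and the picture viewer there is one more tool, called after "Emit:" by a JSON object that holds its "op" and its "data", one argument or row to a line. jog_arm: Moves the arm, as the interface text tells. Its arguments: {"type":"object","properties":{"increments":{"type":"array"},"squeeze":{"type":"number"}},"required":["increments"]}

```bash
ls; mkdir -p pics; python3 - <<'E'
from cell import *
import cv2,numpy as np
s=read_state();print(s)
for n in("scene","top"):
    p=camera(n);cv2.imwrite(f"pics/{n}0.png",cv2.resize(p["image"][:,:,::-1],(800,600),interpolation=cv2.INTER_CUBIC))
    R,_=cv2.Rodrigues(np.array(p["rvec"],float));print(n,p["K"],(-R.T@np.array(p["tvec"]).reshape(3)).round(),R.round(2).tolist())
E
```

```text
pics
{'clock': 0.0, 'joints': array([-1.21262732e+00,  3.00488814e-01,  1.52158281e+00,  3.17041039e-05,
        1.32071699e+00, -6.65709561e-02]), 'qd': array([ 0.00065822,  0.00112313, -0.0004456 , -0.00029763, -0.00176677,
        0.00041345]), 'effort': array([-1.53666369e-03, -5.31802726e+01, -3.52734661e+01,  7.07161613e-02,
        2.43942667e-02, -8.95952940e-05]), 'eef_pos': array([ 226.57995032, -500.89456963,  226.8758745 ]), 'eef_rot': array([-3.14040139e+00, -1.10197630e-04,  4.24732028e-01]), 'wrist_force': array([-0.39890347, -0.42176583, -0.12033988]), 'moment': array([-0.00806851,  0.0073006 ,  0.0768285 ]), 'finger_gap': 94.0565741090145}
scene [[427.74247003   0.         276.21594432]
 [  0.         427.74247003 212.71363133]
 [  0.           0.           1.        ]] [1089. -753.  970.] [[0.78, 0.62, 0.01], [0.44, -0.53, -0.73], [-0.45, 0.57, -0.69]]
top [[388.68460076   0.         280.36266961]
 [  0.         388.68460076 212.479557  ]
 [  0.           0.           1.        ]] [ 370.   -8. 1392.] [[0.0, -1.0, -0.01], [-0.99, 0.0, -0.12], [0.12, 0.01, -0.99]]
```

View pics/scene0.png

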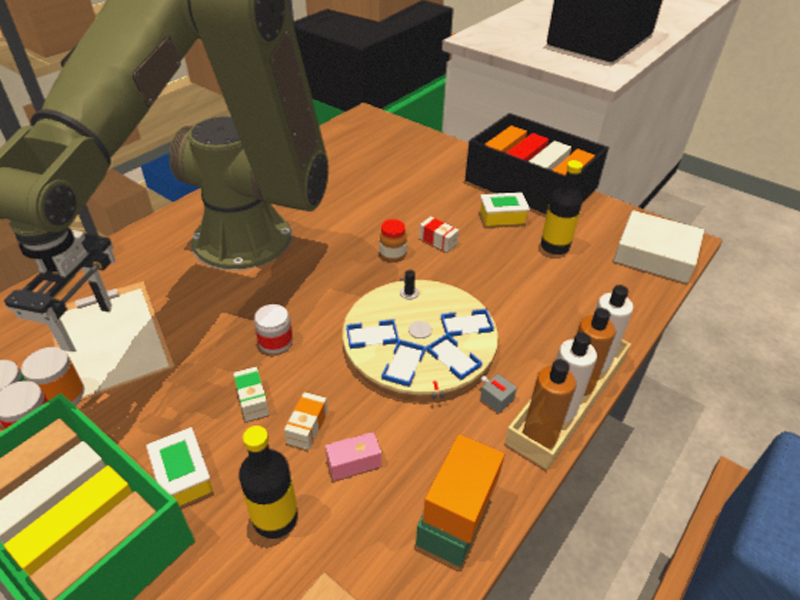

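View pics/top0.png

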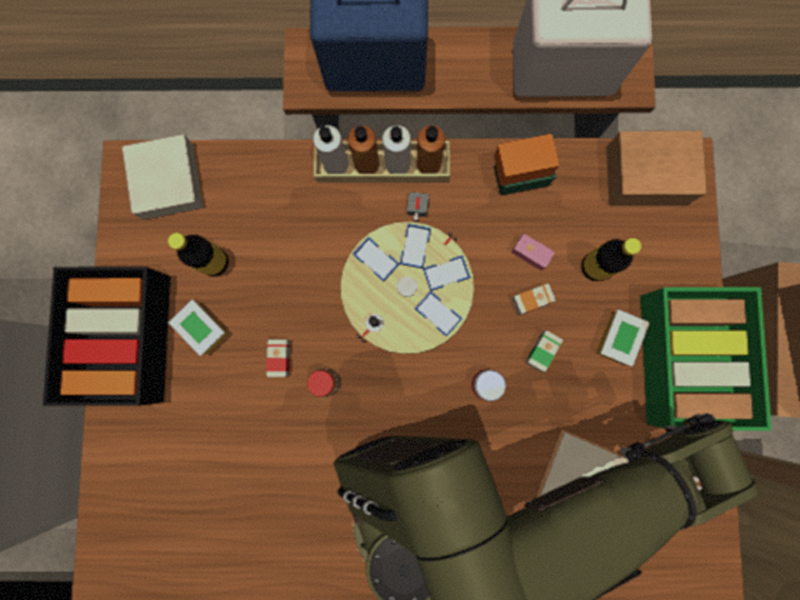

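The scene shows red (440,233), green (250,393) and orange (305,420) cartons and a pink look-alike (355,455). In the top view they're at red (277,358), green (546,350), orange (535,298) and pink (534,250). The carousel is at (407,287) with its post at (373,324). No blue carton is visible. I'll measure next.

```bash
cat > h.py <<'E'
from cell import *
import cv2,numpy as np
def cam(n):
    p=camera(n);R,_=cv2.Rodrigues(np.array(p["rvec"],float));p["R"]=R;p["t"]=np.array(p["tvec"],float).reshape(3);p["c"]=-R.T@p["t"];return p
def proj(p,X):
    return cv2.projectPoints(np.array(X,float).reshape(-1,1,3),np.array(p["rvec"],float),p["t"],p["K"],None)[0].reshape(-1,2)
def back(p,uv,z):
    uv=np.atleast_2d(uv).astype(float)
    d=np.c_[uv,np.ones(len(uv))]@np.linalg.inv(p["K"]).T@p["R"]
    return p["c"]+d*((z-p["c"][2])/d[:,2])[:,None]
def toW(p,c): return p["R"].T@(np.array(c)-p["t"])
def save(p,name,crop=None,f=None):
    im=p["image"][:,:,::-1]
    if crop: x0,y0,x1,y1=crop; im=im[y0:y1,x0:x1]
    f=f or min(800/im.shape[1],600/im.shape[0])
    cv2.imwrite("pics/"+name,cv2.resize(im,None,fx=f,fy=f,interpolation=cv2.INTER_CUBIC))
L=90;W=46;H=46
def boxhull(p,x,y,th,z0,dims=(90,46,46)):
    l,w,h=dims;c,s=np.cos(th),np.sin(th)
    P=[[x+c*a-s*b,y+s*a+c*b,z] for a in(-l/2,l/2) for b in(-w/2,w/2) for z in(z0,z0+h)]
    return cv2.convexHull(proj(p,P).astype(np.float32))
def fitbox(views,x0,z0=0,dims=(90,46,46)):
    """views: list of (pic,mask). maximise IoU over x,y,th"""
    from scipy.optimize import minimize
    S=4
    ms=[]
    for p,m in views:
        ys,xs=np.nonzero(m);a=max(xs.min()-15,0);b=max(ys.min()-15,0);c=xs.max()+15;d=ys.max()+15
        mm=cv2.resize(m[b:d,a:c].astype(np.float32),None,fx=S,fy=S,interpolation=cv2.INTER_LINEAR)>.5
        ms.append((p,mm,a,b))
    def cost(v):
        r=0
        for p,mm,a,b in ms:
            h=boxhull(p,v[0],v[1],v[2],z0,dims);q=((h+0.5-[a,b])*S-.5)
            im=np.zeros(mm.shape,np.uint8);cv2.fillConvexPoly(im,np.round(q*16).astype(np.int32),1,shift=4)
            im=im>0
            r+=1-(im&mm).sum()/(im|mm).sum()
        return r/len(ms)
    best=None
    for th in np.arange(0,np.pi,np.pi/8):
        s=np.array([[x0[0],x0[1],th],[x0[0]+12,x0[1],th],[x0[0],x0[1]+12,th],[x0[0],x0[1],th+.3]])
        o=minimize(cost,s[0],method="Nelder-Mead",options=dict(initial_simplex=s,xatol=.1,fatol=1e-4))
        if best is None or o.fun<best.fun:best=o
    v=best.x.copy();v[2]=(v[2]+np.pi/2)%np.pi-np.pi/2
    return v,best.fun
def dets(p,name,n=4):
    out=[]
    for r in recognise(p,name)[:n]:
        w=toW(p,r["centre"]);u=proj(p,w)[0];out.append((round(r["conf"],2),w.round(0).tolist(),u.round(0).tolist()))
    return out
E
python3 - <<'E'
from h import *
pt=cam("top")
for n in["carton0","carton1","carton2","carton3","post_grip","carousel","tub0","cola0","tin","jar"]:
    print(n,dets(pt,n))
save(pt,"t1.png",(225,140,345,260),5)
ps=cam("scene");save(ps,"s1.png",(220,170,380,290),5)
for n in["carton0","carton1","carton2","carton3","post_grip","pocket0","pocket1"]: print(n,dets(ps,n))
E
```

```text
carton0 [(0.91, [546.0, -312.0, 41.0], [373.0, 209.0]), (0.74, [661.0, -312.0, 46.0], [373.0, 176.0]), (0.72, [397.0, 314.0, 41.0], [193.0, 251.0]), (0.63, [417.0, -334.0, 47.0], [381.0, 245.0])]
carton1 [(0.91, [546.0, -312.0, 41.0], [373.0, 209.0]), (0.74, [661.0, -312.0, 46.0], [373.0, 176.0]), (0.72, [397.0, 314.0, 41.0], [193.0, 251.0]), (0.63, [417.0, -334.0, 47.0], [381.0, 245.0])]
carton2 [(0.91, [546.0, -312.0, 41.0], [373.0, 209.0]), (0.74, [661.0, -312.0, 46.0], [373.0, 176.0]), (0.72, [397.0, 314.0, 41.0], [193.0, 251.0]), (0.63, [417.0, -334.0, 47.0], [381.0, 245.0])]
carton3 [(0.91, [546.0, -312.0, 41.0], [373.0, 209.0]), (0.74, [661.0, -312.0, 46.0], [373.0, 176.0]), (0.72, [397.0, 314.0, 41.0], [193.0, 251.0]), (0.63, [417.0, -334.0, 47.0], [381.0, 245.0])]
post_grip [(0.86, [570.0, -9.0, 37.0], [286.0, 202.0])]
carousel [(0.96, [578.0, -9.0, 31.0], [286.0, 200.0])]
tub0 [(0.76, [473.0, 508.0, 49.0], [138.0, 229.0]), (0.6, [450.0, -523.0, 54.0], [437.0, 236.0]), (0.51, [416.0, -335.0, 45.0], [381.0, 246.0])]
cola0 [(0.97, [621.0, -459.0, 153.0], [426.0, 181.0]), (0.64
[... 437 characters left out ...]
]), (0.85, [553.0, -328.0, 44.0], [213.0, 295.0]), (0.65, [411.0, 297.0, 41.0], [307.0, 163.0]), (0.61, [673.0, -327.0, 51.0], [247.0, 318.0])]
carton2 [(0.85, [432.0, -348.0, 46.0], [175.0, 275.0]), (0.85, [553.0, -328.0, 44.0], [213.0, 295.0]), (0.65, [411.0, 297.0, 41.0], [307.0, 163.0]), (0.61, [673.0, -327.0, 51.0], [247.0, 318.0])]
carton3 [(0.85, [432.0, -348.0, 46.0], [175.0, 275.0]), (0.85, [553.0, -328.0, 44.0], [213.0, 295.0]), (0.65, [411.0, 297.0, 41.0], [307.0, 163.0]), (0.61, [673.0, -327.0, 51.0], [247.0, 318.0])]
post_grip [(0.97, [589.0, -16.0, 38.0], [295.0, 235.0])]
pocket0 [(0.6, [591.0, -18.0, 34.0], [295.0, 237.0])]
pocket1 [(0.6, [591.0, -18.0, 34.0], [295.0, 237.0])]
```

```bash
python3 - <<'E'
from h import *
ps=cam("scene");pt=cam("top")
for p,n in((ps,'s'),(pt,'t')):
    for r in regions_of(p,"carousel")[:1]:
        m=r["mask"]; ys,xs=np.nonzero(m);print(n,r["conf"],m.sum(),xs.min(),xs.max(),ys.min(),ys.max())
        c,_=cv2.findContours(m.astype(np.uint8),cv2.RETR_EXTERNAL,cv2.CHAIN_APPROX_NONE)
        c=cv2.convexHull(max(c,key=cv2.contourArea));e=cv2.fitEllipse(c);print(e)
        w=back(p,c.reshape(-1,2),30);print(cv2.minEnclosingCircle(w[:,:2].astype(np.float32)))
cols={}
mt=regions_of(pt,"carton0");ms=regions_of(ps,"carton0")
for r in mt:
    ys,xs=np.nonzero(r["mask"]);a=back(pt,[xs.mean(),ys.mean()],40)[0]
    print("top",round(r["conf"],2),xs.mean().round(),ys.mean().round(),a.round(),r["mask"].sum(), pt["image"][r["mask"]].mean(0).round())
    for q in ms:
        ys,xs=np.nonzero(q["mask"]);b=back(ps,[xs.mean(),ys.mean()],30)[0]
        if np.hypot(*(a-b)[:2])<50:
            print("   scene",round(q["conf"],2),b.round(),fitbox([(pt,r["mask"]),(ps,q["mask"])],a[:2]),fitbox([(pt,r["mask"])],a[:2]),fitbox([(ps,q["mask"])],a[:2]))
E
```

```text
s 0.69 7306 240 360 190 287
((293.8888854980469, 234.6216583251953), (84.26493072509766, 107.96656799316406), 96.72865295410156)
((569.8614501953125, 11.872016906738281), 186.614013671875)
t 0.67 6896 239 331 135 246
((284.82843017578125, 200.87966918945312), (91.73119354248047, 92.81575775146484), 98.29913330078125)
((578.1495971679688, -4.9324951171875), 166.86727905273438)
top 0.84 373.0 209.0 [ 544. -313.   40.] 358 [172. 146. 108.]
   scene 0.91 [ 547. -318.   30.] (array([ 544.19403412, -313.78437494,   -1.20452917]), np.float64(0.07703096238819529)) (array([ 545.4626466 , -315.6454631 ,   -1.18177867]), np.float64(0.09202356312689064)) (array([ 543.45031299, -313.73259023,   -1.24019324]), np.float64(0.046021021021021014))
top 0.76 381.0 245.0 [ 419. -334.   40.] 449 [123. 148. 108.]
   scene 0.66 [ 421. -339.   30.] (array([ 417.93544853, -337.11635562,   -0.53096418]), np.float64(0.06817112865810065)) (array([ 418.84306828, -337.48981296,   -0.52850498]), np.float64(0.04497607655502389)) (array([ 413.93571442, -334.92080901,   -0.53304369]), np.float64(0.06823575949367089))
top 0.76 373.0 176.0 [ 661. -315.   40.] 387 [162. 112. 121.]
   scene 0.6 [ 665. -320.   30.] (array([ 663.00427279, -316.85874687,    0.97687064]), np.float64(0.08016298371304309)) (array([ 665.01917213, -317.589747  ,    0.92992255]), np.float64(0.11130334486735871)) (array([ 662.02086506, -316.41230757,    0.98590318]), np.float64(0.03758180522257504))
top 0.74 195.0 251.0 [399. 310.  40.] 397 [162. 115.  98.]
   scene 0.6 [402. 310.  30.] (array([3.98670392e+02, 3.14625125e+02, 3.02848009e-02]), np.float64(0.08443056833007573)) (array([3.99412271e+02, 3.13416005e+02, 2.73366218e-02]), np.float64(0.07043490994289059)) (array([ 3.97314619e+02,  3.17455708e+02, -5.40961395e-02]), np.float64(0.06423611111111116))
```

View pics/t1.png

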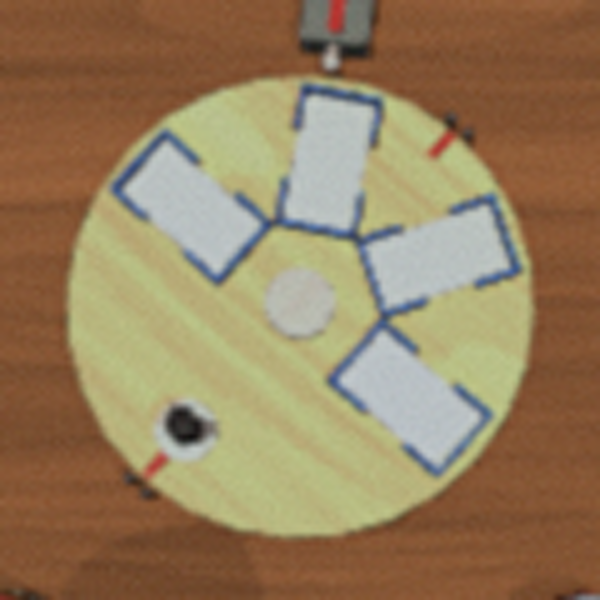

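View pics/s1.png

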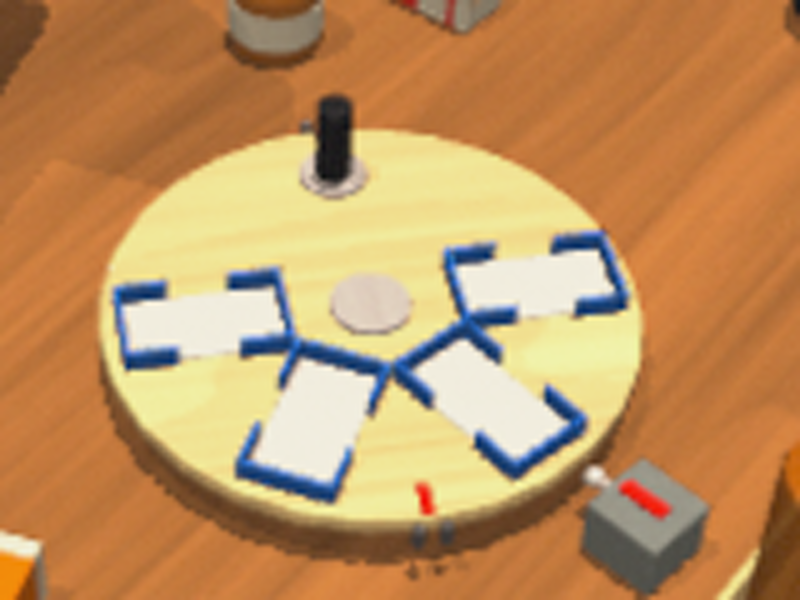

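```bash
cat >> h.py <<'E'
def wallpts():
    P=[]
    for k in range(4):
        a=np.deg2rad(90+60*k)
        q=[]
        for x in(-49.5,49.5):
            for y in np.arange(-27,28,3): q.append((102.5+x,y))
        for y in(-27.5,27.5):
            for x in np.arange(-48,49,3):
                if abs(x)>20:q.append((102.5+x,y))
        q=np.array(q);c,s=np.cos(a),np.sin(a)
        P.append(np.c_[q[:,0]*c-q[:,1]*s,q[:,0]*s+q[:,1]*c])
    return np.vstack(P)
WP=wallpts()
def blue(p):
    I=p["image"].astype(float);b=I[:,:,2]-np.maximum(I[:,:,0],0.9*I[:,:,1]);return cv2.GaussianBlur(np.clip(b,0,60),(0,0),1.0)
def fitdeck(pics,ax,ay,phi0s,fixaxis=False):
    """phi = world angle of post direction"""
    from scipy.optimize import minimize
    B=[blue(p) for p in pics]
    def cost(v):
        c,s=np.cos(v[2]),np.sin(v[2]);X=np.c_[v[0]+WP[:,0]*c-WP[:,1]*s,v[1]+WP[:,0]*s+WP[:,1]*c,np.full(len(WP),49.)]
        r=0
        for p,b in zip(pics,B):
            u=proj(p,X).astype(np.float32);r-=cv2.remap(b.astype(np.float32),u[:,:1],u[:,1:],cv2.INTER_LINEAR).mean()
        return r
    best=None
    for f in phi0s:
        if fixaxis: 
            g=lambda w:cost([ax,ay,w[0]]);o=minimize(g,[f],method="Nelder-Mead",options=dict(initial_simplex=[[f],[f+.05]]));o.x=np.array([ax,ay,o.x[0]])
        else:
            o=minimize(cost,[ax,ay,f],method="Nelder-Mead",options=dict(initial_simplex=[[ax,ay,f],[ax+8,ay,f],[ax,ay+8,f],[ax,ay,f+.08]],xatol=.05,fatol=1e-4))
        if best is None or o.fun<best.fun:best=o
    return best.x,best.fun
E
python3 - <<'E'
from h import *
ps=cam("scene");pt=cam("top")
G=np.arange(1.8,3.2,.1)
for l in([pt],[ps],[pt,ps]): print(fitdeck(l,575,-9,G))
o=np.array([225,140])
for nm,uv,z in(("hub",(300,303),37),("posttop",(185,427),96),("block",(336,22),40),("ball",(332,57),30)):
    print(nm,back(pt,np.array(uv)/5+o-.4,z).round(1))
o=np.array([220,170])
for nm,uv,z in(("hub",(371,303),37),("posttop",(334,102),96),("blockmark",(650,497),40)):
    print(nm,back(ps,np.array(uv)/5+o-.4,z).round(1))
E
```

```text
(array([575.79204908,  -2.40974206,   2.41815464]), np.float64(-20.314815521240234))
(array([576.74175856,  -5.14948387,   2.41543102]), np.float64(-43.548099517822266))
(array([576.328855  ,  -4.15856712,   2.41538524]), np.float64(-62.68575668334961))
hub [[576.1  -2.6  37. ]]
posttop [[483.3  74.1  96. ]]
block [[778.9 -28.4  40. ]]
ball [[756.1 -25.6  30. ]]
hub [[573.8   0.   37. ]]
posttop [[482.3  79.3  96. ]]
blockmark [[786.4 -24.8  40. ]]
```

```bash
cat >> h.py <<'E'
def plan(tx,ty,tz,tyaw=None,step=4.5):
    """print single total displacement in tool frame at final yaw (cm), and per-row for n rows"""
    s=read_state();p=s["eef_pos"];yaw=s["eef_rot"][2]
    R=cv2.Rodrigues(np.array([0,0,0.]))[0]
    ry=yaw if tyaw is None else tyaw
    dyaw=0 if tyaw is None else (tyaw-yaw)
    dx,dy,dz=tx-p[0],ty-p[1],tz-p[2]
    a=dx*np.cos(ry)+dy*np.sin(ry);b=dx*np.sin(ry)-dy*np.cos(ry);c=-dz
    n=max(1,int(np.ceil(np.linalg.norm([a,b,c])/10/step)))
    print("clock",round(s["clock"],2),"pos",p.round(1),"rpy",s["eef_rot"].round(4),"gap",round(s["finger_gap"],1),"F",s["wrist_force"].round(1))
    print("turn wz total deg",round(-np.rad2deg(dyaw),2)," shift cm after turn",np.round(np.array([a,b,c])/10,2),"n",n,"per row",np.round(np.array([a,b,c])/10/n,3))
E
python3 -c "
from h import *
plan(486.2,75.6,227,2.416)"
```

```text
clock 1.45 pos [ 226.7 -501.1  227.4] rpy [-3.1416 -0.      0.4248] gap 93.9 F [-0.2 -0.3  0.9]
turn wz total deg -114.08  shift cm after turn [1.885e+01 6.036e+01 4.000e-02] n 15 per row [1.257e+00 4.024e+00 3.000e-03]
```

Emit:
{"op": "jog_arm", "data": {
  "increments": [
    [0,0,0,0,0,-10.4,9.4],
    [0,0,0,0,0,-10.4,9.4],
    [0,0,0,0,0,-10.4,9.4],
    [0,0,0,0,0,-10.4,9.4],
    [0,0,0,0,0,-10.4,9.4],
    [0,0,0,0,0,-10.4,9.4],
    [0,0,0,0,0,-10.4,9.4],
    [0,0,0,0,0,-10.4,9.4],
    [0,0,0,0,0,-10.4,9.4],
    [0,0,0,0,0,-10.4,9.4],
    [0,0,0,0,0,-10.1,9.4]
  ]
}}

```text
clock: 2.82
eef_pos: [226.7, -501.1, 227.4]
eef_rot: [3.142, 0.0, 2.422]
wrist_force: [0.4, 0.1, 0.2]
finger_gap: 93.9
```

```bash
python3 -c "
from h import *
plan(485.5,75.6,200,2.416)"
```

```text
clock 2.83 pos [ 226.7 -501.1  227.4] rpy [3.1416 0.     2.422 ] gap 93.9 F [0.4 0.1 0.2]
turn wz total deg 0.35  shift cm after turn [18.91 60.32  2.74] n 15 per row [1.26  4.021 0.183]
```

Emit:
{"op": "jog_arm", "data": {
  "increments": [
    [1.26,4.02,0.18,0,0,0,6],
    [1.26,4.02,0.18,0,0,0,6],
    [1.26,4.02,0.18,0,0,0,6],
    [1.26,4.02,0.18,0,0,0,6],
    [1.26,4.02,0.18,0,0,0,6],
    [1.26,4.02,0.18,0,0,0,6],
    [1.26,4.02,0.18,0,0,0,6],
    [1.26,4.02,0.18,0,0,0,6],
    [1.26,4.02,0.18,0,0,0,6],
    [1.26,4.02,0.18,0,0,0,6],
    [1.26,4.02,0.18,0,0,0,6],
    [1.26,4.02,0.18,0,0,0,6],
    [1.26,4.02,0.18,0,0,0,6],
    [1.26,4.02,0.18,0,0,0.3,6],
    [1.26,4.02,0.18,0,0,0,6],
    [0,0,0,0,0,0,6]
  ]
}}

```text
clock: 4.82
eef_pos: [485.9, 77.2, 200.1]
eef_rot: [-3.141, -0.0, 2.414]
wrist_force: [0.4, -0.1, 0.0]
finger_gap: 60.0
```

```bash
python3 -c "
from h import *
plan(485.5,75.6,85,2.416)
ps=cam('scene');pt=cam('top')
save(ps,'s2.png');save(pt,'t2.png')"
```

```text
clock 4.83 pos [485.9  77.2 200.1] rpy [-3.1414e+00 -4.0000e-04  2.4137e+00] gap 60.0 F [ 0.4 -0.1  0. ]
turn wz total deg -0.13  shift cm after turn [-0.08 -0.14 11.51] n 3 per row [-0.026 -0.048  3.837]
```

View pics/s2.png

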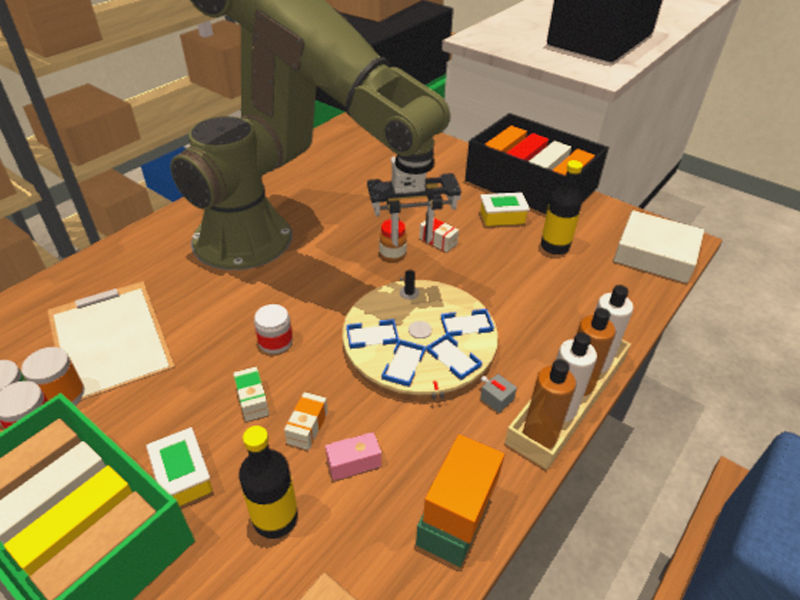

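View pics/t2.png

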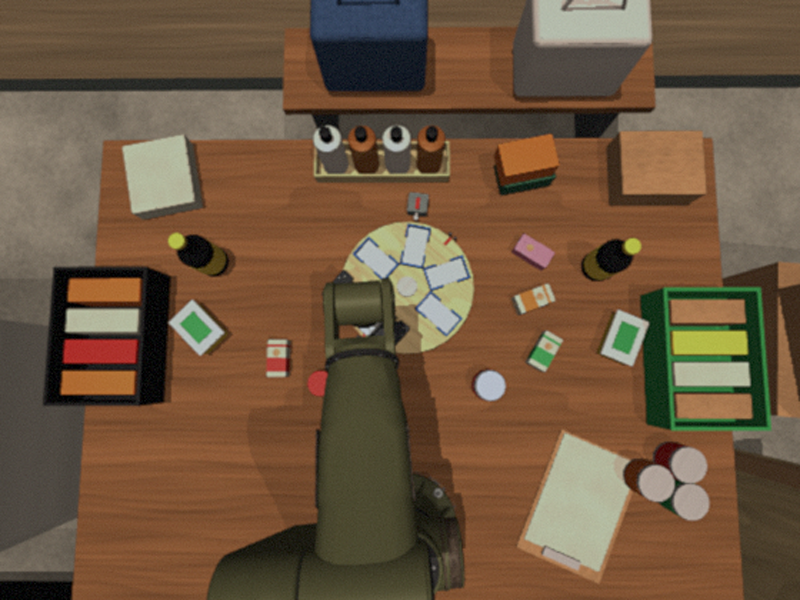

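Both views show three cartons (red, green, orange) and no blue one. The area the arm covered before is now visible and empty, apart from a clipboard and jars. Next I descend on the post.

Emit:
{"op": "jog_arm", "data": {
  "increments": [
    [0,-0.14,3.8,0,0,0,6],
    [0,0,3.8,0,0,0,6],
    [0,0,3.0,0,0,0,6],
    [0,0,0.9,0,0,0,6],
    [0,0,0,0,0,0,2],
    [0,0,0,0,0,0,2],
    [0,0,0,0,0,0,2],
    [0,0,0,0,0,0,2]
  ],
  "squeeze": 15
}}

```text
clock: 5.92
eef_pos: [484.8, 74.4, 86.0]
eef_rot: [3.141, 0.001, 2.411]
wrist_force: [-5.8, -7.3, 5.7]
finger_gap: 23.5
```

```bash
python3 -c "
from h import *
plan(485.5,75.6,85,2.416)
ps=cam('scene');save(ps,'s3.png',(220,100,380,290))"
```

```text
clock 5.92 pos [484.8  74.4  86. ] rpy [3.1408e+00 7.0000e-04 2.4110e+00] gap 23.5 F [-5.8 -7.3  5.7]
turn wz total deg -0.28  shift cm after turn [0.03 0.14 0.1 ] n 1 per row [0.029 0.135 0.1  ]
```

View pics/s3.png

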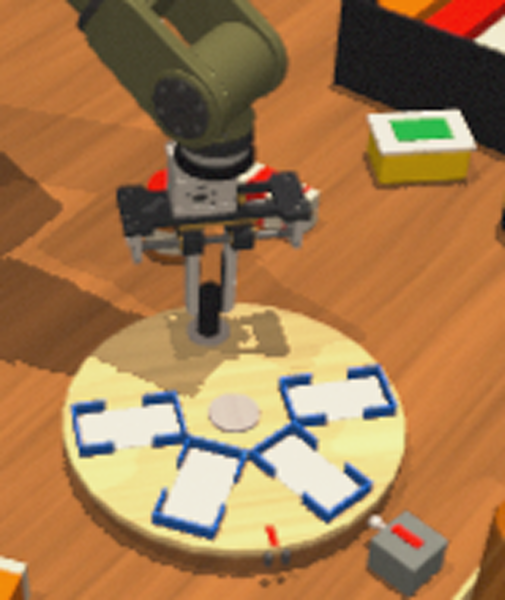

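Emit:
{"op": "jog_arm", "data": {
  "increments": [
    [-0.11,1.89,0,0,0,9,2],
    [-0.11,1.89,0,0,0,9,2],
    [-0.11,1.89,0,0,0,9,2],
    [-0.11,1.89,0,0,0,9,2],
    [-0.11,1.89,0,0,0,9,2],
    [-0.11,1.89,0,0,0,9,2]
  ]
}}

```text
clock: 6.72
eef_pos: [586.6, 116.4, 86.0]
eef_rot: [3.141, -0.0, 1.464]
wrist_force: [-1.4, -4.2, 5.4]
finger_gap: 23.7
```

```bash
cat >> h.py <<'E'
def post(ax=576.3,ay=-4.):
    s=read_state();p=s["eef_pos"];yaw=s["eef_rot"][2];v=np.array([ax-p[0],ay-p[1]])
    c=np.array([v[0]*np.cos(yaw)+v[1]*np.sin(yaw),v[0]*np.sin(yaw)-v[1]*np.cos(yaw)])
    print("clock",round(s["clock"],2),p.round(1),"yaw",yaw.round(3),"phi",np.arctan2(-v[1],-v[0]).round(3),"r",np.hypot(*v).round(1),"axis in tool",c.round(1),"F",s["wrist_force"].round(1),"gap",s["finger_gap"].round(1))
E
python3 -c "
from h import *
post()"
```

```text
Traceback (most recent call last):
  File "h.py", line 99, in post
    print("clock",round(s["clock"],2),p.round(1),"yaw",yaw.round(3),"phi",np.arctan2(-v[1],-v[0]).round(3),"r",np.hypot(*v).round(1),"axis in tool",c.round(1),"F",s["wrist_force"].round(1),"gap",s["finger_gap"].round(1))
                                                                                                                                                                                                   ^^^^^^^^^^^^^^^^^^^^^
AttributeError: 'float' object has no attribute 'round'
```

Emit:
{"op": "jog_arm", "data": {
  "increments": [
    [-0.11,1.89,0,0,0,9,2],
    [-0.11,1.89,0,0,0,9,2],
    [-0.11,1.89,0,0,0,9,2],
    [-0.11,1.89,0,0,0,9,2],
    [-0.11,1.89,0,0,0,9,2],
    [-0.11,1.89,0,0,0,9,2],
    [-0.11,1.89,0,0,0,9,2],
    [-0.11,1.89,0,0,0,9,2],
    [-0.11,1.89,0,0,0,9,2],
    [0,0,0,0,0,0,2]
  ]
}}

```text
clock: 7.98
eef_pos: [697.0, 3.7, 86.0]
eef_rot: [3.141, -0.002, 0.054]
wrist_force: [4.6, 1.1, 3.2]
finger_gap: 23.6
```

```bash
sed -i 's/s\["finger_gap"\].round(1))$/round(s["finger_gap"],1))/' h.py
python3 -c "
from h import *
post()
ps=cam('scene');pt=cam('top');print(fitdeck([ps],576.3,-4,np.arange(-.5,.5,.1),True),fitdeck([pt],576.3,-4,np.arange(-.5,.5,.1),True))
save(ps,'s4.png',(220,100,380,290))"
```

```text
clock 7.97 [697.    3.7  86. ] yaw 0.054 phi 0.064 r 120.9 axis in tool [-120.9    1.2] F [4.6 1.1 3.2] gap 23.6
(array([ 5.76300000e+02, -4.00000000e+00,  6.86645508e-02]), np.float64(-36.2556037902832)) (array([ 5.76300000e+02, -4.00000000e+00,  6.81884766e-02]), np.float64(-5.31318998336792))
```

View pics/s4.png

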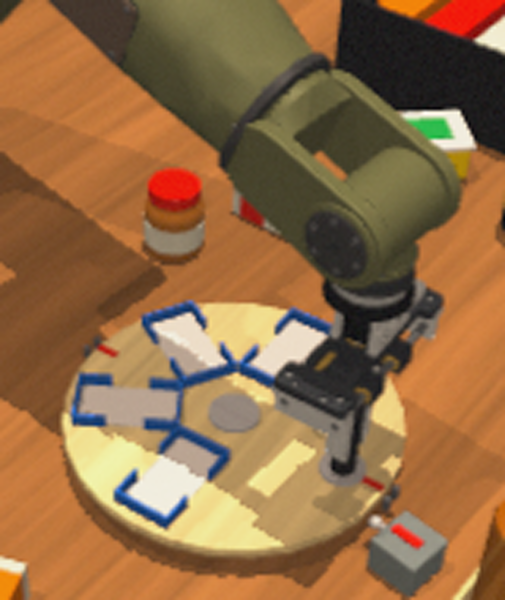

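Emit:
{"op": "jog_arm", "data": {
  "increments": [
    [-0.01,0.42,0,0,0,2,2],
    [-0.01,0.42,0,0,0,2,2],
    [-0.01,0.42,0,0,0,2,2],
    [-0.01,0.42,0,0,0,2,2],
    [0,0,0,0,0,0,2]
  ]
}}

```text
clock: 8.7
eef_pos: [696.7, -10.5, 86.0]
eef_rot: [-3.141, -0.002, -0.081]
wrist_force: [5.3, 1.2, 3.7]
finger_gap: 23.9
```

Emit:
{"op": "jog_arm", "data": {
  "increments": [
    [0,0.21,0,0,0,1,2],
    [0,0,0,0,0,0,2]
  ]
}}

```text
clock: 8.95
eef_pos: [696.5, -13.0, 86.0]
eef_rot: [-3.141, -0.002, -0.099]
wrist_force: [7.5, 0.7, 1.8]
finger_gap: 23.4
```

Emit:
{"op": "jog_arm", "data": {
  "increments": [
    [0,0.21,0,0,0,1,2],
    [0,0,0,0,0,0,2]
  ]
}}

```text
clock: 9.2
eef_pos: [696.3, -15.3, 86.0]
eef_rot: [-3.141, -0.002, -0.116]
wrist_force: [6.9, -0.6, 3.2]
finger_gap: 23.5
```

```bash
python3 -c "
from h import *
post()
ps=cam('scene');pt=cam('top');print(fitdeck([ps],576.3,-4,np.arange(-.5,.5,.1),True),fitdeck([pt],576.3,-4,np.arange(-.5,.5,.1),True))
save(ps,'s5.png',(220,100,380,290))"
```

```text
clock 9.2 [696.3 -15.3  86. ] yaw -0.116 phi -0.094 r 120.5 axis in tool [-120.5    2.7] F [ 6.9 -0.6  3.2] gap 23.5
(array([ 5.76300000e+02, -4.00000000e+00, -9.07958984e-02]), np.float64(-33.720157623291016)) (array([ 5.76300000e+02, -4.00000000e+00, -9.56787109e-02]), np.float64(-4.165266990661621))
```

View pics/s5.png

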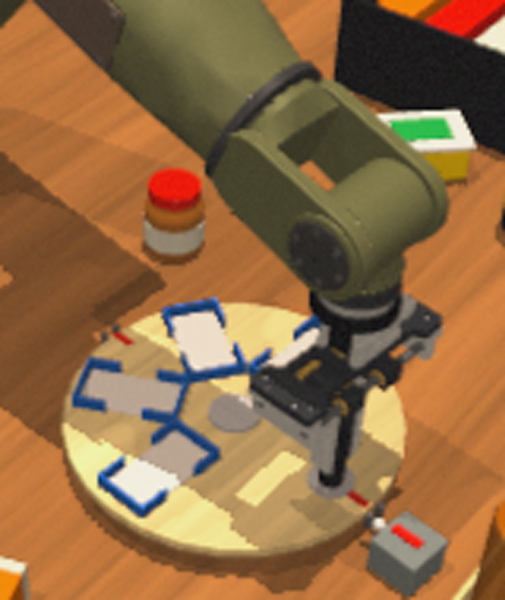

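Emit:
{"op": "jog_arm", "data": {
  "increments": [
    [0,0.1,0,0,0,0,2],
    [0,0,0,0,0,0,2],
    [0,0,0,0,0,0,6],
    [0,0,0,0,0,0,6],
    [0,0,0,0,0,0,6],
    [0,0,-5,0,0,0,6],
    [0,0,-5,0,0,0,6],
    [0,0,-5,0,0,0,9.4]
  ]
}}

```text
clock: 10.3
eef_pos: [695.2, -17.1, 237.0]
eef_rot: [3.142, 0.0, -0.119]
wrist_force: [0.3, -0.9, 0.7]
finger_gap: 66.7
```

```bash
python3 -c "
from h import *
post()
ps=cam('scene');pt=cam('top');print(fitdeck([ps],576.3,-4,np.arange(-.5,.5,.1)),fitdeck([pt],576.3,-4,np.arange(-.5,.5,.1),True))
save(ps,'s6.png',(220,100,380,290))"
```

```text
clock 10.3 [695.2 -17.1 237. ] yaw -0.119 phi -0.11 r 119.6 axis in tool [-119.6    1.1] F [ 0.3 -0.9  0.7] gap 66.7
(array([ 5.77036079e+02, -5.58952458e+00, -1.01956901e-01]), np.float64(-39.76577377319336)) (array([ 5.76300000e+02, -4.00000000e+00, -1.03649902e-01]), np.float64(-4.007227420806885))
```

View pics/s6.png

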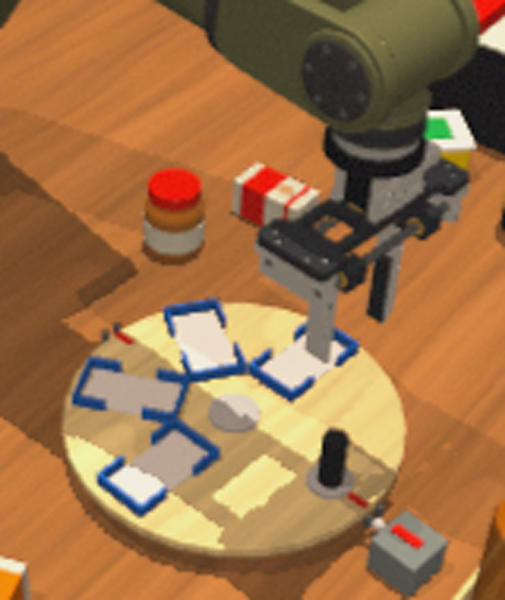

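Emit:
{"op": "jog_arm", "data": {
  "increments": [
    [0,0,0,0,0,-10.5,9.4],
    [0,0,0,0,0,-10.5,9.4],
    [0,0,0,0,0,-10.5,9.4],
    [0,0,0,0,0,-10.5,9.4],
    [0,0,0,0,0,-10.5,9.4],
    [0,0,0,0,0,-10.5,9.4],
    [0,0,0,0,0,-10.5,9.4],
    [0,0,0,0,0,-10.5,9.4],
    [0,0,0,0,0,-10.5,9.4],
    [0,0,0,0,0,-10.5,9.4],
    [0,0,0,0,0,-10.5,9.4]
  ]
}}

```text
clock: 11.78
eef_pos: [695.3, -17.1, 234.5]
eef_rot: [-3.141, -0.0, 1.903]
wrist_force: [-0.4, -0.1, -0.5]
finger_gap: 94.3
```

```bash
python3 -c "
from h import *
plan(544,-314,180,1.93)"
```

```text
clock 11.78 pos [695.3 -17.1 234.5] rpy [-3.1405e+00 -5.0000e-04  1.9026e+00] gap 94.3 F [-0.4 -0.1 -0.5]
turn wz total deg -1.57  shift cm after turn [-22.47 -24.6    5.45] n 8 per row [-2.809 -3.075  0.682]
```

Emit:
{"op": "jog_arm", "data": {
  "increments": [
    [0,0,0,0,0,-1.6,9.4],
    [-2.8,-3.07,0.68,0,0,0,9.4],
    [-2.8,-3.07,0.68,0,0,0,9.4],
    [-2.8,-3.07,0.68,0,0,0,9.4],
    [-2.8,-3.07,0.68,0,0,0,9.4],
    [-2.8,-3.07,0.68,0,0,0,9.4],
    [-2.8,-3.07,0.68,0,0,0,9.4],
    [-2.8,-3.07,0.68,0,0,0,9.4],
    [-2.8,-3.07,0.68,0,0,0,9.4],
    [0,0,0,0,0,0,9.4]
  ]
}}

```text
clock: 13.02
eef_pos: [541.0, -314.3, 180.1]
eef_rot: [-3.141, -0.001, 1.918]
wrist_force: [-0.3, 0.6, 0.3]
finger_gap: 93.7
```

```bash
python3 -c "
from h import *
plan(544,-314,31,1.93)
ps=cam('scene');pt=cam('top')
for l in([pt],[ps],[pt,ps]): print(fitdeck(l,576,-4,np.arange(-.5,.5,.1)))
print(fitdeck([ps,pt],576.3,-4,np.arange(-.5,.5,.1),True))
save(ps,'s7.png');save(pt,'t7.png',(225,120,345,240),5)
for r in regions_of(ps,'carton2'):
    ys,xs=np.nonzero(r['mask']);print(round(r['conf'],2),back(ps,[xs.mean(),ys.mean()],30)[0].round(),fitbox([(ps,r['mask'])],back(ps,[xs.mean(),ys.mean()],30)[0][:2]))
"
```

```text
clock 13.03 pos [ 541.  -314.3  180.1] rpy [-3.1406e+00 -1.0000e-03  1.9176e+00] gap 93.7 F [-0.3  0.6  0.3]
turn wz total deg -0.71  shift cm after turn [-0.08  0.29 14.91] n 4 per row [-0.02   0.071  3.729]
(array([ 5.76049865e+02, -2.51894286e+00, -1.04018221e-01]), np.float64(-18.8266658782959))
(array([ 5.76884703e+02, -5.39933613e+00, -1.02245433e-01]), np.float64(-42.89322280883789))
(array([ 5.76400496e+02, -4.32402849e+00, -1.03704289e-01]), np.float64(-60.550743103027344))
(array([ 5.7630000e+02, -4.0000000e+00, -1.0303421e-01]), np.float64(-60.490230560302734))
0.97 [ 666. -319.   30.] (array([ 662.90167869, -316.00219097,    1.01621452]), np.float64(0.0568850529619459))
0.92 [ 422. -339.   30.] (array([ 416.55465375, -335.89007177,   -0.5260197 ]), np.float64(0.07530596131069878))
0.77 [ 547. -318.   30.] (array([ 543.04836215, -313.76667316,   -1.19461754]), np.float64(0.04248415333534561))
```

View pics/s7.png

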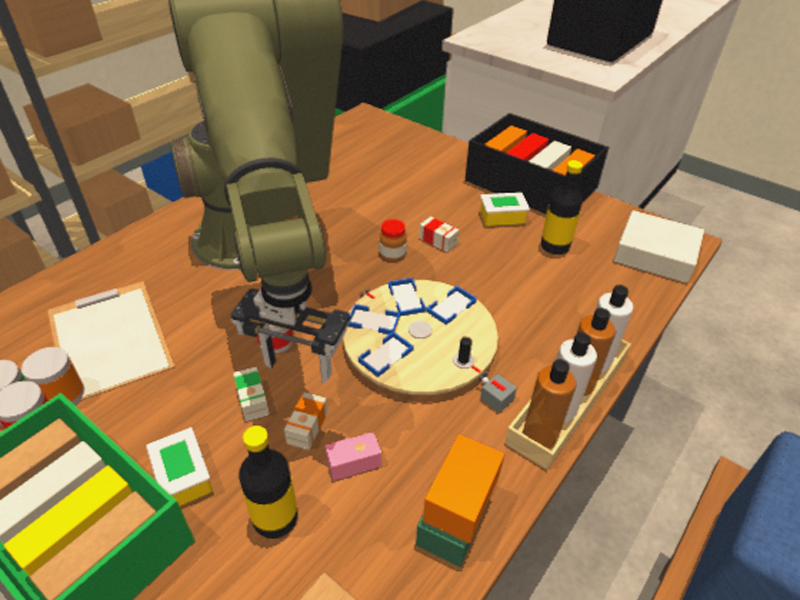

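View pics/t7.png

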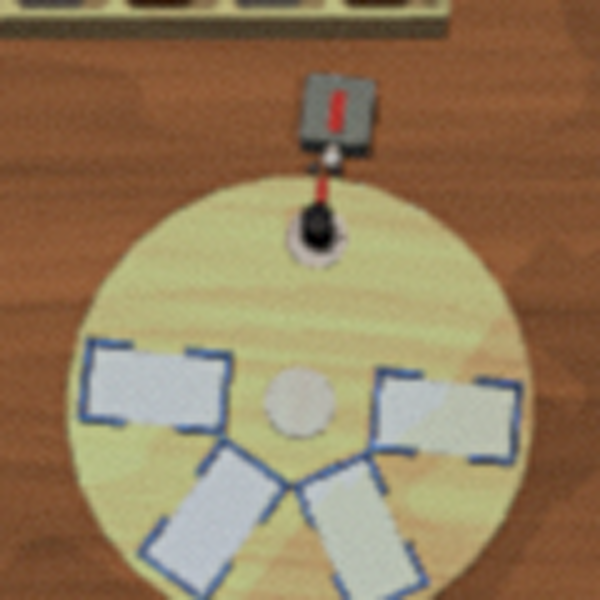

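```bash
python3 -c "
from h import *
ps=cam('scene');pt=cam('top')
o=np.array([225,120])
ax=back(pt,np.array([300,403])/5+o-.4,37)[0]
for nm,uv,z in(('mark',(322,190),36),('ball',(332,157),30),('blockmark',(338,112),40),('bm top',(340,93),40),('bm bot',(336,132),40)):
    w=back(pt,np.array(uv)/5+o-.4,z)[0];d=w-ax;print(nm,w.round(1),np.arctan2(d[1],d[0]).round(3))
save(ps,'s8.png',(310,225,370,285),10);save(pt,'t8.png',(270,125,310,165),14)
"
```

```text
mark [730.2 -18.4  36. ] -0.102
ball [756.1 -25.6  30. ] -0.127
blockmark [786.3 -29.9  40. ] -0.129
bm top [800.3 -31.3  40. ] -0.127
bm bot [771.6 -28.4  40. ] -0.131
```

View pics/s8.png

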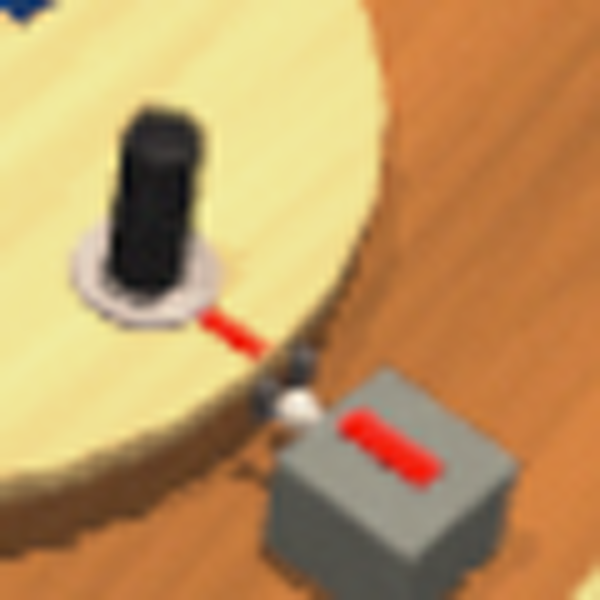

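View pics/t8.png

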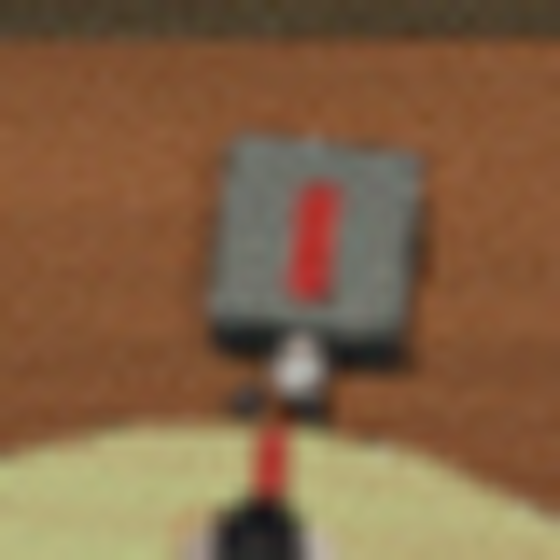

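The red deck mark is about 0.025 rad short of the block's line: mark −0.102, block −0.129. So the deck hasn't clicked, and I'll re-grip the post and turn it the rest of the way.

```bash
python3 -c "
from h import *
plan(695.7,-16.3,180,3.03)"
```

```text
clock 13.28 pos [ 543.1 -311.4  181.2] rpy [3.1414e+00 1.0000e-04 1.9244e+00] gap 94.1 F [ 0.2 -0.2  0.3]
turn wz total deg -63.35  shift cm after turn [-11.88  31.03   0.12] n 8 per row [-1.485  3.878  0.015]
```

Emit:
{"op": "jog_arm", "data": {
  "increments": [
    [0,0,0,0,0,-10.6,6],
    [0,0,0,0,0,-10.6,6],
    [0,0,0,0,0,-10.6,6],
    [0,0,0,0,0,-10.6,6],
    [0,0,0,0,0,-10.6,6],
    [0,0,0,0,0,-10.6,6],
    [0,0,0,0,0,0,6]
  ]
}}

```text
clock: 14.15
eef_pos: [543.0, -311.6, 181.1]
eef_rot: [-3.142, 0.0, 3.034]
wrist_force: [0.1, 0.1, -0.5]
finger_gap: 60.0
```

```bash
python3 -c "
from h import *
plan(695.7,-16.3,180)"
```

```text
clock 14.15 pos [ 543.  -311.6  181.1] rpy [-3.1416e+00  2.0000e-04  3.0336e+00] gap 60.0 F [ 0.1  0.1 -0.5]
turn wz total deg -0.0  shift cm after turn [-12.    31.01   0.11] n 8 per row [-1.5    3.876  0.014]
```

Emit:
{"op": "jog_arm", "data": {
  "increments": [
    [-1.5,3.87,0,0,0,0,6],
    [-1.5,3.87,0,0,0,0,6],
    [-1.5,3.87,0,0,0,0,6],
    [-1.5,3.87,0,0,0,0,6],
    [-1.5,3.87,0,0,0,0,6],
    [-1.5,3.87,0,0,0,0,6],
    [-1.5,3.87,0,0,0,0,6],
    [-1.5,3.87,0,0,0,0,6],
    [0,0,0,0,0,0,6],
    [0,0,0,0,0,0,6]
  ]
}}

```text
clock: 15.4
eef_pos: [694.9, -17.4, 180.9]
eef_rot: [-3.141, -0.0, 3.031]
wrist_force: [-0.6, -0.0, -0.2]
finger_gap: 59.9
```

Emit:
{"op": "jog_arm", "data": {
  "increments": [
    [0,0,4,0,0,0,5],
    [0,0,4,0,0,0,5],
    [0,0,1.4,0,0,0,5],
    [0,0,0,0,0,0,5]
  ]
}}

```text
clock: 15.9
eef_pos: [695.0, -18.0, 87.2]
eef_rot: [-3.142, -0.0, 3.032]
wrist_force: [0.2, -0.5, -0.9]
finger_gap: 49.7
```

Emit:
{"op": "jog_arm", "data": {
  "increments": [
    [0,0,0,0,0,0,2],
    [0,0,0,0,0,0,2],
    [0,0,0,0,0,0,2],
    [0,0,0,0,0,0,2]
  ]
}}

```text
clock: 16.4
eef_pos: [695.4, -17.6, 87.9]
eef_rot: [-3.141, 0.001, 3.034]
wrist_force: [-0.7, -1.3, 6.0]
finger_gap: 23.5
```

```bash
python3 -c "
from h import *
post()"
```

```text
clock 16.4 [695.4 -17.6  87.9] yaw 3.034 phi -0.114 r 119.8 axis in tool [119.8   0.7] F [-0.7 -1.3  6. ] gap 23.5
```

Emit:
{"op": "jog_arm", "data": {
  "increments": [
    [0,-0.21,0,0,0,1,2],
    [0,0,0,0,0,0,2]
  ]
}}

```text
clock: 16.65
eef_pos: [695.2, -19.1, 87.9]
eef_rot: [3.141, 0.001, 3.016]
wrist_force: [-1.3, 2.7, 6.2]
finger_gap: 23.8
```

Emit:
{"op": "jog_arm", "data": {
  "increments": [
    [0,-0.21,0,0,0,1,2],
    [0,0,0,0,0,0,2]
  ]
}}

```text
clock: 16.9
eef_pos: [695.0, -19.6, 87.9]
eef_rot: [3.139, 0.001, 3.0]
wrist_force: [-0.1, 10.3, 6.0]
finger_gap: 23.6
```

Emit:
{"op": "jog_arm", "data": {
  "increments": [
    [0,-0.21,0,0,0,1,2],
    [0,0,0,0,0,0,2]
  ]
}}

```text
clock: 17.15
eef_pos: [694.5, -23.1, 87.9]
eef_rot: [3.141, 0.001, 2.982]
wrist_force: [-3.1, 2.0, 7.6]
finger_gap: 23.7
```

```bash
python3 -c "
from h import *
post()
ps=cam('scene')
save(ps,'s9.png',(310,225,370,285),10)
print(fitdeck([ps],576.9,-5.4,np.arange(-.5,.5,.1),True))
"
```

```text
clock 17.15 [694.5 -23.1  87.9] yaw 2.982 phi -0.16 r 119.7 axis in tool [1.197e+02 1.000e-01] F [-3.1  2.   7.6] gap 23.7
(array([ 5.76900000e+02, -5.40000000e+00, -1.60876465e-01]), np.float64(-31.95701789855957))
```

View pics/s9.png

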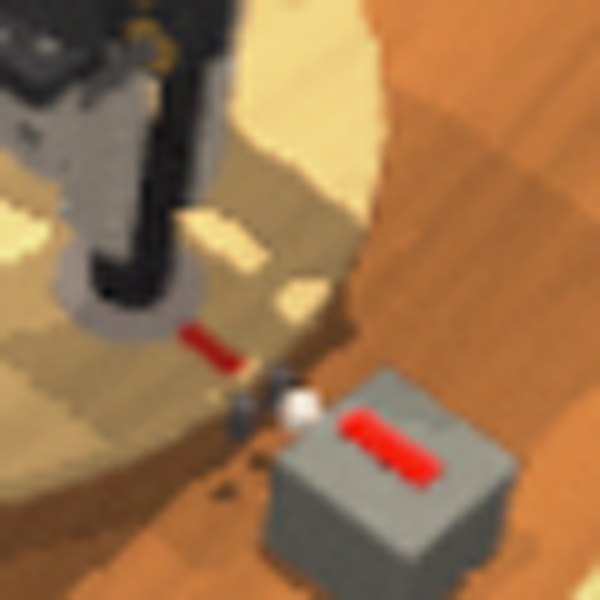

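Emit:
{"op": "jog_arm", "data": {
  "increments": [
    [0,0.2,0,0,0,-1,2],
    [0,0.2,0,0,0,-1,2],
    [0,0,0,0,0,0,2]
  ]
}}

```text
clock: 17.58
eef_pos: [695.1, -19.0, 87.9]
eef_rot: [3.141, 0.001, 3.017]
wrist_force: [-1.8, 3.7, 6.1]
finger_gap: 23.7
```

```bash
python3 -c "
from h import *
post()
"
```

```text
clock 17.57 [695.1 -19.   87.9] yaw 3.017 phi -0.126 r 119.7 axis in tool [1.197e+02 1.000e-01] F [-1.8  3.7  6.1] gap 23.7
```

Emit:
{"op": "jog_arm", "data": {
  "increments": [
    [0,0,0,0,0,0,5],
    [0,0,0,0,0,0,5],
    [0,0,0,0,0,0,5]
  ]
}}

```text
clock: 17.95
eef_pos: [694.8, -19.8, 86.8]
eef_rot: [-3.142, -0.0, 3.017]
wrist_force: [0.3, -1.1, 0.4]
finger_gap: 48.6
```

```bash
python3 -c "
from h import *
post()
ps=cam('scene')
save(ps,'s10.png',(310,225,370,285),10)
print(fitdeck([ps],576.9,-5.4,np.arange(-.5,.5,.1),True))
"
```

```text
clock 17.95 [694.8 -19.8  86.8] yaw 3.017 phi -0.133 r 119.5 axis in tool [119.5   0.9] F [ 0.3 -1.1  0.4] gap 48.6
(array([ 5.76900000e+02, -5.40000000e+00, -1.26550293e-01]), np.float64(-32.3647575378418))
```

View pics/s10.png

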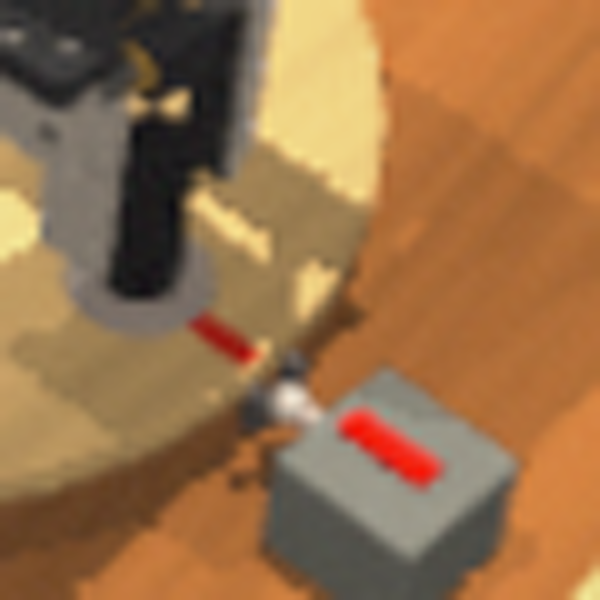

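Now the ball sits between the ticks and has moved inward, from (298,407) to (290,400) in the crop, so it's seated at −0.127. Next is the orange carton.

Emit:
{"op": "jog_arm", "data": {
  "increments": [
    [0,0,-4.5,0,0,0,6],
    [0,0,-5,0,0,0,9.4],
    [0,0,0,0,0,10.6,9.4],
    [0,0,0,0,0,10.6,9.4],
    [0,0,0,0,0,10.6,9.4],
    [0,0,0,0,0,10.6,9.4],
    [0,0,0,0,0,10.6,9.4],
    [0,0,0,0,0,8.6,9.4],
    [0,0,0,0,0,0,9.4]
  ]
}}

```text
clock: 19.12
eef_pos: [694.8, -19.8, 181.9]
eef_rot: [-3.141, -0.0, 1.942]
wrist_force: [-0.3, -0.3, 0.2]
finger_gap: 93.8
```

```bash
python3 -c "
from h import *
plan(544,-314,130,1.94)"
```

```text
clock 19.12 pos [694.8 -19.8 181.9] rpy [-3.1414e+00 -1.0000e-04  1.9424e+00] gap 93.8 F [-0.3 -0.3  0.2]
turn wz total deg 0.14  shift cm after turn [-22.   -24.68   5.19] n 8 per row [-2.75  -3.086  0.649]
```

Emit:
{"op": "jog_arm", "data": {
  "increments": [
    [-2.75,-3.08,0.65,0,0,0,9.4],
    [-2.75,-3.08,0.65,0,0,0,9.4],
    [-2.75,-3.08,0.65,0,0,0,9.4],
    [-2.75,-3.08,0.65,0,0,0,9.4],
    [-2.75,-3.08,0.65,0,0,0,9.4],
    [-2.75,-3.08,0.65,0,0,0,9.4],
    [-2.75,-3.08,0.65,0,0,0,9.4],
    [-2.75,-3.08,0.65,0,0,0,9.4],
    [0,0,0,0,0,0,9.4],
    [0,0,0,0,0,0,9.4]
  ]
}}

```text
clock: 20.38
eef_pos: [545.2, -313.6, 130.2]
eef_rot: [3.141, -0.0, 1.944]
wrist_force: [-0.3, 0.2, 0.1]
finger_gap: 93.7
```

```bash
python3 -c "
from h import *
plan(544,-314,31,1.94)
ps=cam('scene');pt=cam('top')
print(fitdeck([ps,pt],576.3,-4,np.arange(-.5,.5,.1),True),fitdeck([ps,pt],576.3,-4,np.arange(-.5,.5,.1)))
for r in regions_of(ps,'carton2'):
    ys,xs=np.nonzero(r['mask']);print(round(r['conf'],2),back(ps,[xs.mean(),ys.mean()],30)[0].round(),fitbox([(ps,r['mask'])],back(ps,[xs.mean(),ys.mean()],30)[0][:2]))
save(ps,'s11.png',(150,180,380,350));save(pt,'t11.png',(270,125,310,165),14)"
```

```text
clock 20.38 pos [ 545.2 -313.6  130.2] rpy [ 3.1414 -0.      1.9436] gap 93.7 F [-0.3  0.2  0.1]
turn wz total deg 0.2  shift cm after turn [ 0.01 -0.12  9.92] n 3 per row [ 3.000e-03 -4.100e-02  3.306e+00]
(array([ 5.76300000e+02, -4.00000000e+00, -1.25048828e-01]), np.float64(-61.116966247558594)) (array([ 5.76390966e+02, -4.23865444e+00, -1.26510274e-01]), np.float64(-61.153106689453125))
0.98 [ 547. -318.   30.] (array([ 541.73792562, -312.42911085,   -1.17474596]), np.float64(0.09668021160775897))
0.97 [ 423. -341.   30.] (array([ 416.31970643, -337.08863287,   -0.51773341]), np.float64(0.06339389253962113))
0.95 [ 666. -319.   30.] (array([ 662.42127276, -316.20646054,    0.97359772]), np.float64(0.05841901892723822))
0.68 [403. 309.  30.] (array([ 3.97027397e+02,  3.16590767e+02, -4.29528635e-02]), np.float64(0.05351038653694451))
```

View pics/s11.png

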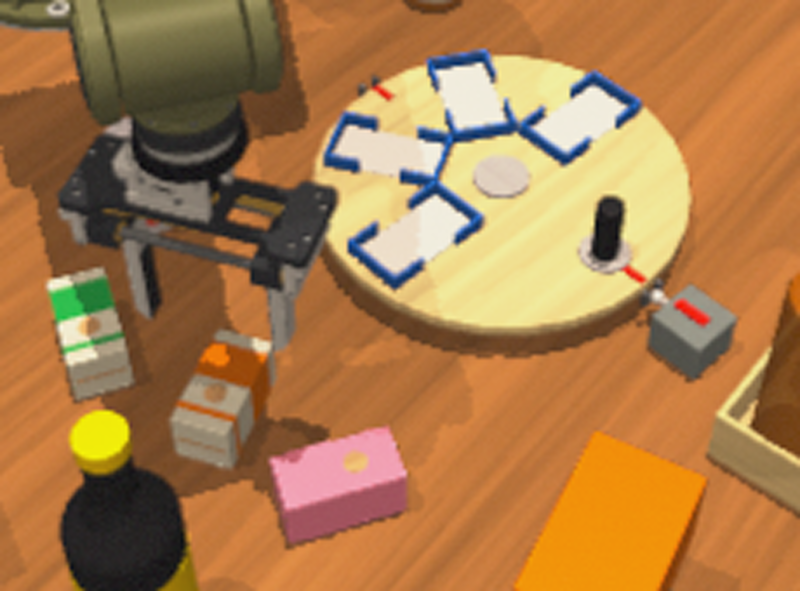

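View pics/t11.png

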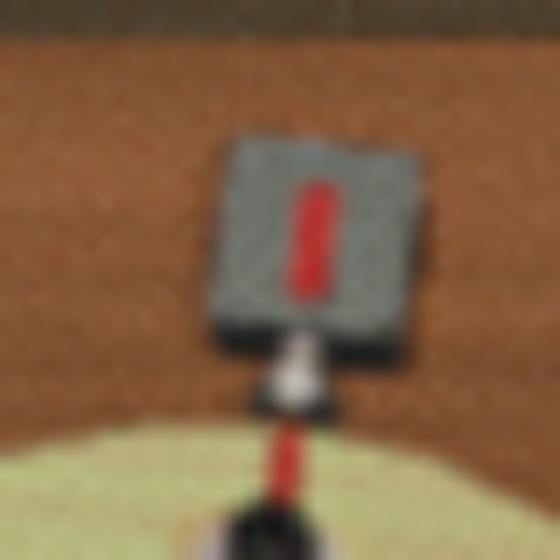

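The pink box (340,485) has no white body and is the look-alike. The white carton with orange bands at (225,400) is carton2, the one under the gripper. The deck is clicked in at φ=−0.126. I'm descending to grasp it.

Emit:
{"op": "jog_arm", "data": {
  "increments": [
    [0,-0.15,4,0,0,0,9.4],
    [0,0,3.5,0,0,0,9.4],
    [0,0,2.4,0,0,0,9.4],
    [0,0,0,0,0,0,9.4],
    [0,0,0,0,0,0,4],
    [0,0,0,0,0,0,4],
    [0,0,0,0,0,0,4],
    [0,0,0,0,0,0,4],
    [0,0,0,0,0,0,4],
    [0,0,0,0,0,0,4]
  ],
  "squeeze": 30
}}

```text
clock: 21.78
eef_pos: [543.7, -314.6, 31.2]
eef_rot: [3.141, 0.0, 1.942]
wrist_force: [0.8, 0.5, 0.6]
finger_gap: 45.7
```

```bash
python3 -c "
from h import *
plan(563.4,-106,125,1.444)
ps=cam('scene');save(ps,'s12.png',(150,180,380,350))"
```

```text
clock 21.77 pos [ 543.7 -314.6   31.2] rpy [3.1413e+00 2.0000e-04 1.9415e+00] gap 45.7 F [0.8 0.5 0.6]
turn wz total deg 28.51  shift cm after turn [20.94 -0.68 -9.38] n 6 per row [ 3.49  -0.113 -1.563]
```

View pics/s12.png

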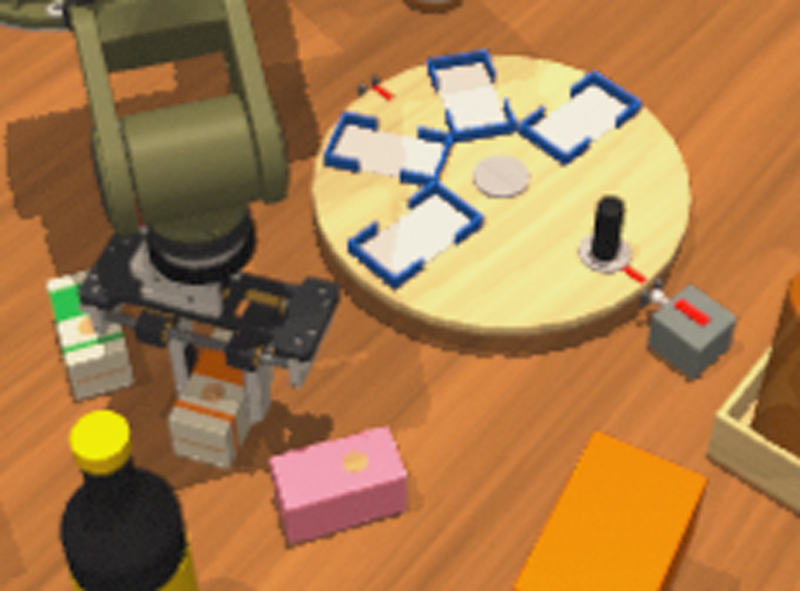

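Emit:
{"op": "jog_arm", "data": {
  "increments": [
    [0,0,-2,0,0,0,4],
    [0,0,-4,0,0,0,4],
    [0,0,-3.4,0,0,0,4],
    [0,0,0,0,0,9.5,4],
    [0,0,0,0,0,9.5,4],
    [0,0,0,0,0,9.5,4],
    [3.4,-0.11,0,0,0,0,4],
    [3.6,-0.11,0,0,0,0,4],
    [3.6,-0.11,0,0,0,0,4],
    [3.6,-0.11,0,0,0,0,4],
    [3.6,-0.11,0,0,0,0,4],
    [3.1,-0.11,0,0,0,0,4],
    [0,0,0,0,0,0,4],
    [0,0,0,0,0,0,4]
  ]
}}

```text
clock: 23.58
eef_pos: [563.4, -106.9, 125.8]
eef_rot: [3.141, 0.0, 1.444]
wrist_force: [0.0, -0.2, -1.7]
finger_gap: 46.0
```

```bash
cat >> h.py <<'E'
def held(p,near,z0,name='carton2'):
    for r in regions_of(p,name):
        ys,xs=np.nonzero(r['mask']);b=back(p,[xs.mean(),ys.mean()],z0+30)[0]
        if np.hypot(*(b[:2]-near))<60:
            print(name,round(r['conf'],2),fitbox([(p,r['mask'])],near,z0=z0))
E
python3 -c "
from h import *
plan(563.4,-106,125,1.444)
ps=cam('scene');save(ps,'s13.png',(150,130,380,300))
held(ps,[563,-106],94)
"
```

```text
clock 23.57 pos [ 563.4 -106.9  125.8] rpy [3.1409e+00 3.0000e-04 1.4440e+00] gap 46.0 F [ 0.  -0.2 -1.7]
turn wz total deg 0.0  shift cm after turn [ 0.09 -0.01  0.08] n 1 per row [ 0.09  -0.014  0.078]
carton2 0.79 (array([ 548.22757651, -114.79995326,   -1.05145024]), np.float64(0.32215253158803747))
```

View pics/s13.png

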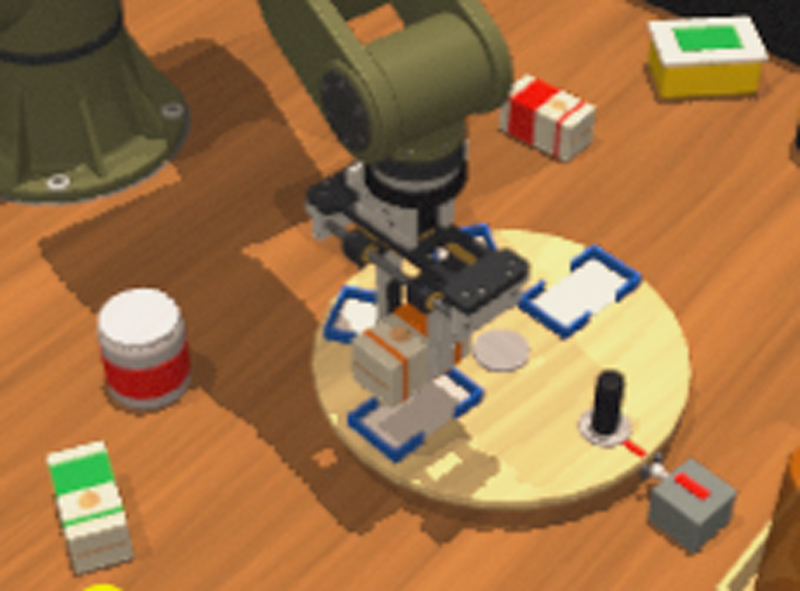

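```bash
cat >> h.py <<'E'
def wire(p,x,y,th,z0,name,off=0,f=6,m=14):
    c,s=np.cos(th),np.sin(th)
    P=np.array([[x+c*(a+off)-s*b,y+s*(a+off)+c*b,z0+z] for a in(-45,45) for b in(-23,23) for z in(0,46)])
    u=proj(p,P);lo=np.floor(u.min(0)).astype(int)-m;hi=np.ceil(u.max(0)).astype(int)+m
    im=cv2.resize(p["image"][lo[1]:hi[1],lo[0]:hi[0],::-1],None,fx=f,fy=f,interpolation=cv2.INTER_CUBIC)
    im2=im.copy()
    for i in range(8):
        for j in range(i):
            if bin(i^j).count("1")==1: cv2.line(im2,*[tuple(int(v) for v in np.round((u[k]+.5-lo)*f)) for k in(i,j)],(255,0,255),1)
    o=np.hstack([im,im2]);k=min(1,800/o.shape[1]);cv2.imwrite("pics/"+name,cv2.resize(o,None,fx=k,fy=k));print(o.shape)
E
python3 -c "
from h import *
s=read_state();p=s['eef_pos']
ps=cam('scene')
wire(ps,p[0],p[1],p is not None and s['eef_rot'][2],p[2]-31,'w1.png')
"
```

```text
(396, 768, 3)
```

View pics/w1.png

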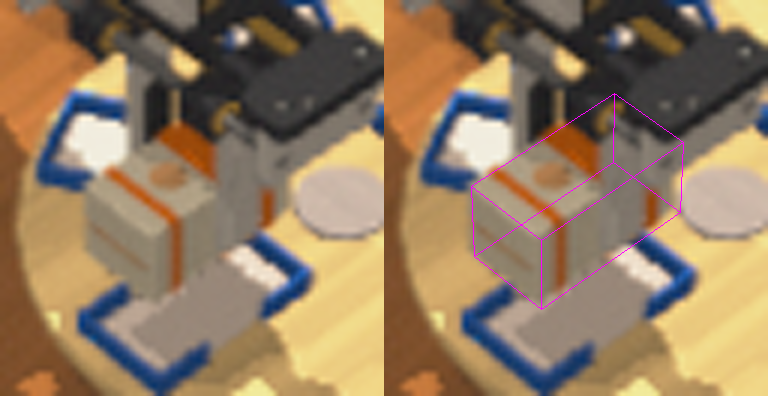

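```bash
cat >> h.py <<'E'
def heldoff(x,y,th,z0,name='carton2',tag=None):
    """lengthwise offset of held carton vs TCP by silhouette support of near (-y/scene side) end"""
    from scipy.optimize import least_squares
    p=cam('scene')
    c,s=np.cos(th),np.sin(th)
    def model(off,lat,sh=0):
        P=np.array([[x+c*(a+off)-s*(b+lat),y+s*(a+off)+c*(b+lat),z0+z] for a in(-45,45) for b in(-23,23) for z in(0,46)]);return proj(p,P)
    m0=model(0,0).mean(0)
    best=None
    for r in regions_of(p,name):
        ys,xs=np.nonzero(r['mask'])
        if np.hypot(xs.mean()-m0[0],ys.mean()-m0[1])<30: best=r;break
    if best is None: print('no mask');return p
    pts=np.c_[xs,ys].astype(float)
    e=(model(10,0)-model(0,0)).mean(0);e/=np.linalg.norm(e)
    out=[]
    for sg in(-1,1):
        d0=sg*e
        r=[]
        for a in np.deg2rad([-40,-20,0,20,40]):
            R=np.array([[np.cos(a),-np.sin(a)],[np.sin(a),np.cos(a)]]);d=R@d0
            hm=(pts@d).max()+.3; hp=(model(0,0)@d).max();g=((model(10,0)@d).max()-hp)/10
            r.append(round((hm-hp)/g,1))
        out.append(r)
    print('conf',round(best['conf'],2),'off estimates mm: -end',out[0],' +end',out[1])
    return p
E
python3 -c "
from h import *
s=read_state();p=s['eef_pos']
heldoff(p[0],p[1],s['eef_rot'][2],p[2]-31)
"
```

```text
conf 0.61 off estimates mm: -end [np.float64(2.0), np.float64(-1.2), np.float64(-0.3), np.float64(-2.6), np.float64(-4.9)]  +end [np.float64(-26.8), np.float64(-23.5), np.float64(-16.9), np.float64(-10.2), np.float64(-3.0)]
```

Emit:
{"op": "jog_arm", "data": {
  "increments": [
    [0,0,2,0,0,0,4],
    [0,0,1.7,0,0,0,4],
    [0,0,0.7,0,0,0,4],
    [0,0,0.4,0,0,0,4],
    [0,0,0,0,0,0,4]
  ]
}}

```text
clock: 24.45
eef_pos: [563.7, -106.1, 77.7]
eef_rot: [3.141, -0.0, 1.444]
wrist_force: [-1.5, 3.6, 2.4]
finger_gap: 45.6
```

```bash
python3 -c "
from h import *
s=read_state();p=s['eef_pos'];print(p,s['wrist_force'])
ps=cam('scene')
wire(ps,p[0],p[1],s['eef_rot'][2],p[2]-31,'w2.png')
"
```

```text
[ 563.67686281 -106.08550538   77.66765298] [-1.54381054  3.56617768  2.37653856]
(390, 768, 3)
```

View pics/w2.png

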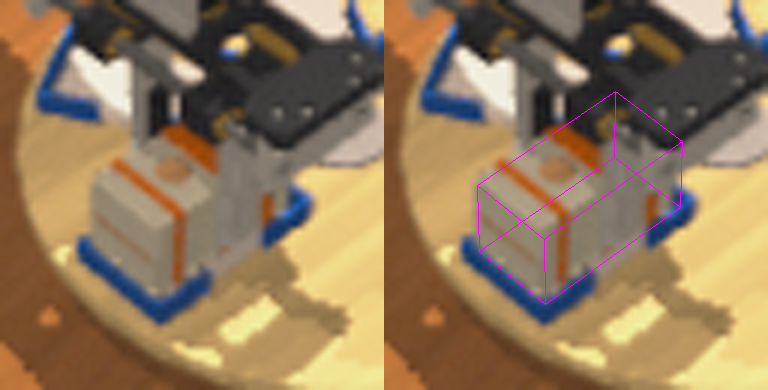

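Emit:
{"op": "jog_arm", "data": {
  "increments": [
    [0,0,0.4,0,0,0,4],
    [0,0,0.3,0,0,0,4],
    [0,0,0,0,0,0,4]
  ]
}}

```text
clock: 24.88
eef_pos: [564.0, -105.8, 71.4]
eef_rot: [3.14, -0.001, 1.444]
wrist_force: [-4.7, 8.8, 12.9]
finger_gap: 46.1
```

Emit:
{"op": "jog_arm", "data": {
  "increments": [
    [0,0,0.3,0,0,0,4],
    [0,0,0,0,0,0,4]
  ]
}}

```text
clock: 25.12
eef_pos: [565.1, -106.2, 70.7]
eef_rot: [3.137, -0.0, 1.445]
wrist_force: [-7.8, 7.4, 32.3]
finger_gap: 45.7
```

```bash
python3 -c "
from h import *
s=read_state();p=s['eef_pos'];print(p,s['wrist_force'])
ps=cam('scene')
wire(ps,p[0],p[1],s['eef_rot'][2],p[2]-31,'w3.png')
"
```

```text
[ 565.09176243 -106.15101206   70.68228284] [-7.79582706  7.40145076 32.28441362]
(390, 756, 3)
```

View pics/w3.png

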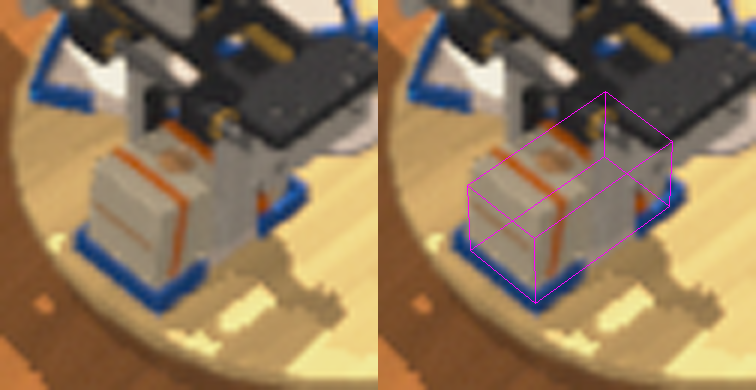

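Emit:
{"op": "jog_arm", "data": {
  "increments": [
    [0,0,-0.2,0,0,0,4],
    [0,0,0,0,0,0,6],
    [0,0,0,0,0,0,6],
    [0,0,0,0,0,0,6]
  ]
}}

```text
clock: 25.68
eef_pos: [563.3, -106.5, 68.7]
eef_rot: [-3.141, 0.0, 1.444]
wrist_force: [0.6, 0.0, -0.3]
finger_gap: 59.9
```

```bash
python3 -c "
from h import *
s=read_state();p=s['eef_pos'];print(p,s['wrist_force'])
ps=cam('scene')
wire(ps,563.5,-105.9,1.4448,36,'w4.png')
"
```

```text
[ 563.25596944 -106.544598     68.74734517] [ 0.57132257  0.03196131 -0.30687143]
(384, 756, 3)
```

View pics/w4.png

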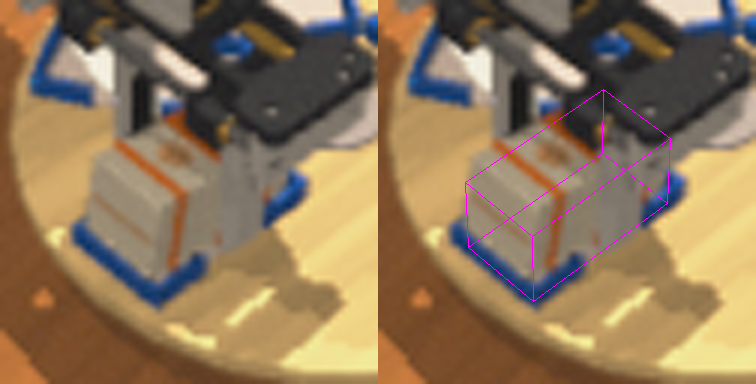

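Emit:
{"op": "jog_arm", "data": {
  "increments": [
    [0,0,0,0,0,0,8],
    [0,0,-4,0,0,0,9.4],
    [0,0,-5,0,0,0,9.4],
    [-5,0,-2,0,0,0,9.4],
    [-5,0,0,0,0,0,9.4],
    [-5,0,0,0,0,0,9.4],
    [-5,0,0,0,0,0,9.4],
    [-3,0,0,0,0,0,9.4],
    [0,0,0,0,0,0,9.4]
  ]
}}

```text
clock: 26.85
eef_pos: [533.6, -336.2, 178.6]
eef_rot: [-3.141, -0.0, 1.442]
wrist_force: [-0.9, 0.7, -0.0]
finger_gap: 93.8
```

```bash
python3 -c "
from h import *
plan(418,-336.5,110,2.6)
ps=cam('scene');pt=cam('top')
print(fitdeck([ps,pt],576.4,-4.2,np.arange(-.5,.5,.1),True))
wire(ps,563.5,-105.9,1.4448,36,'w5.png')
save(pt,'t14.png',(225,120,345,240),5)
mt=[];
for p in(pt,ps):
  for r in regions_of(p,'carton2'):
    ys,xs=np.nonzero(r['mask']);b=back(p,[xs.mean(),ys.mean()],70)[0]
    if np.hypot(*(b[:2]-[563,-106]))<40: mt.append((p,r['mask']));print(b.round(),round(r['conf'],2));break
for l in([m] for m in mt): print(fitbox(l,[563,-106],z0=36))
print(fitbox(mt,[563,-106],z0=36))
"
```

```text
clock 26.85 pos [ 533.6 -336.2  178.6] rpy [-3.1412e+00 -1.0000e-04  1.4416e+00] gap 93.8 F [-0.9  0.7 -0. ]
turn wz total deg -66.37  shift cm after turn [ 9.89 -5.99  6.86] n 3 per row [ 3.298 -1.997  2.286]
(array([ 5.7640000e+02, -4.2000000e+00, -1.1769104e-01]), np.float64(-52.60056686401367))
(384, 756, 3)
[ 566. -106.   70.] 0.97
[ 563. -109.   70.] 0.81
(array([ 566.92689653, -106.31428102,    1.48246848]), np.float64(0.11112781954887219))
(array([ 556.78434291, -100.48867306,    1.42063984]), np.float64(0.08533021624780834))
(array([ 564.52448238, -105.36627528,    1.45844879]), np.float64(0.17642548432170851))
```

View pics/w5.png

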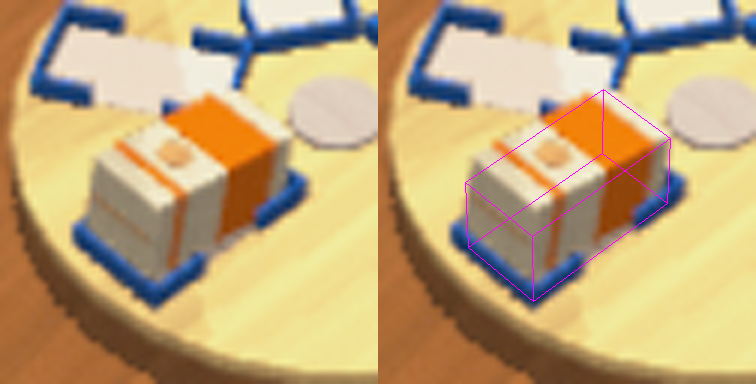

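View pics/t14.png

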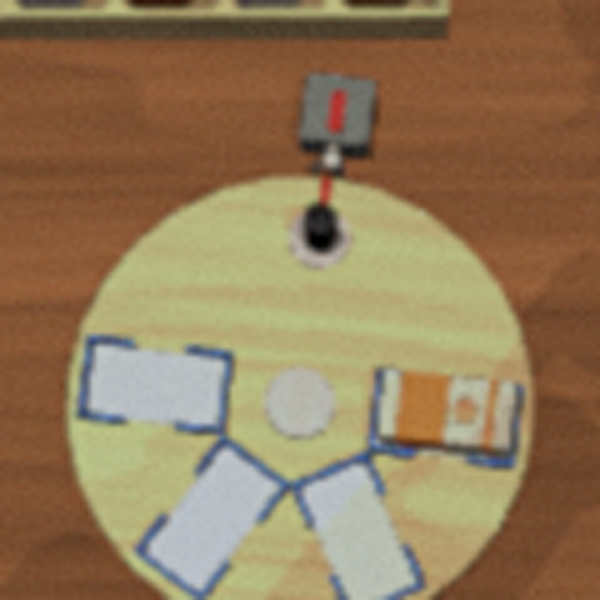

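The orange carton is pitched: its outer end rests on the pocket's outer wall, about 15 mm up. It had already tilted in the pads. I'll push that end inward with closed fingers so it drops in.

```bash
python3 -c "
from h import *
plan(553.9,-182,150,1.444)"
```

```text
clock 27.05 pos [ 534.6 -333.5  179.1] rpy [-3.1416e+00 -2.0000e-04  1.4452e+00] gap 94.1 F [-0.1  0.6 -0.5]
turn wz total deg 0.07  shift cm after turn [ 1.527e+01 -1.000e-02  2.910e+00] n 4 per row [ 3.817e+00 -1.000e-03  7.280e-01]
```

Emit:
{"op": "jog_arm", "data": {
  "increments": [
    [3.8,0,0.7,0,0,0,0],
    [3.8,0,0.7,0,0,0,0],
    [3.8,0,0.7,0,0,0,0],
    [3.6,0,0.8,0,0,0,0],
    [0,0,3.5,0,0,0,0],
    [0,0,2.5,0,0,0,0],
    [0,0,1.0,0,0,0,0],
    [0,0,0,0,0,0,0]
  ]
}}

```text
clock: 28.05
eef_pos: [553.3, -185.3, 80.2]
eef_rot: [-3.141, -0.0, 1.445]
wrist_force: [-0.1, 0.4, 0.3]
finger_gap: 17.8
```

```bash
python3 -c "
from h import *
post(576.4,-4.2)"
```

```text
clock 28.05 [ 553.3 -185.3   80.2] yaw 1.445 phi -1.698 r 182.6 axis in tool [1.826e+02 1.000e-01] F [-0.1  0.4  0.3] gap 17.8
```

Emit:
{"op": "jog_arm", "data": {
  "increments": [
    [0.8,0,0,0,0,0,0],
    [0.6,0,0,0,0,0,0],
    [0.5,0,0,0,0,0,0],
    [0.3,0,0,0,0,0,0],
    [0,0,0,0,0,0,0]
  ]
}}

```text
clock: 28.68
eef_pos: [556.1, -163.8, 80.1]
eef_rot: [3.142, 0.0, 1.444]
wrist_force: [-0.2, -0.6, 0.8]
finger_gap: 0.4
```

Emit:
{"op": "jog_arm", "data": {
  "increments": [
    [0.2,0,0,0,0,0,0],
    [0.2,0,0,0,0,0,0],
    [0,0,0,0,0,0,0]
  ]
}}

```text
clock: 29.05
eef_pos: [556.5, -159.9, 80.0]
eef_rot: [-3.141, -0.0, 1.444]
wrist_force: [-0.2, 0.3, 0.6]
finger_gap: 0.4
```

```bash
python3 -c "
from h import *
post(576.4,-4.2)
ps=cam('scene')
wire(ps,563.5,-105.9,1.4448,36,'w6.png')"
```

```text
clock 29.05 [ 556.5 -159.9   80. ] yaw 1.444 phi -1.698 r 157.0 axis in tool [157.   0.] F [-0.2  0.3  0.6] gap 0.4
(384, 756, 3)
```

View pics/w6.png

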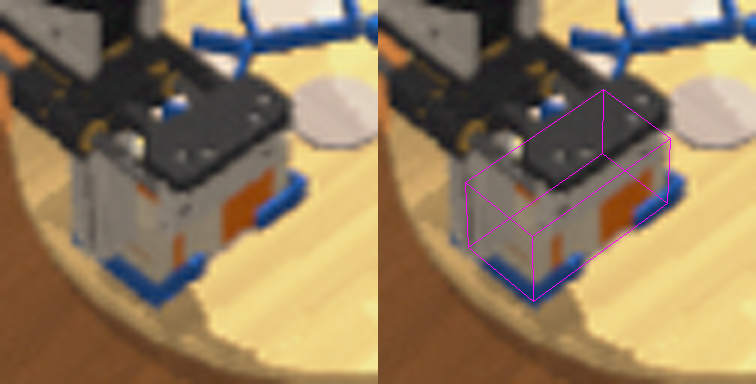

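Emit:
{"op": "jog_arm", "data": {
  "increments": [
    [0.2,0,0,0,0,0,0],
    [0,0,0,0,0,0,0]
  ]
}}

```text
clock: 29.35
eef_pos: [556.8, -157.9, 80.0]
eef_rot: [-3.142, -0.0, 1.444]
wrist_force: [-0.4, -0.3, 0.1]
finger_gap: 0.6
```

Emit:
{"op": "jog_arm", "data": {
  "increments": [
    [0.2,0,0,0,0,0,0],
    [0,0,0,0,0,0,0]
  ]
}}

```text
clock: 29.6
eef_pos: [556.9, -157.0, 80.3]
eef_rot: [3.141, 0.002, 1.444]
wrist_force: [-3.2, -7.3, 0.9]
finger_gap: 0.2
```

Emit:
{"op": "jog_arm", "data": {
  "increments": [
    [0.2,0,0,0,0,0,0],
    [0,0,0,0,0,0,0]
  ]
}}

```text
clock: 29.85
eef_pos: [557.1, -156.7, 80.8]
eef_rot: [3.141, 0.004, 1.444]
wrist_force: [-5.8, -20.3, 4.3]
finger_gap: 0.3
```

Emit:
{"op": "jog_arm", "data": {
  "increments": [
    [-0.5,0,0,0,0,0,0],
    [-2,0,-2,0,0,0,0],
    [-2,0,-4,0,0,0,0],
    [-5,0,-2,0,0,0,0],
    [-5,0,0,0,0,0,0],
    [-3,0,0,0,0,0,0],
    [0,0,0,0,0,0,0]
  ]
}}

```text
clock: 30.72
eef_pos: [534.7, -329.0, 159.6]
eef_rot: [-3.141, -0.0, 1.442]
wrist_force: [-0.3, 0.9, -0.2]
finger_gap: 0.2
```

```bash
cat >> h.py <<'E'
def fit6(views,v0,dims=(90,46,46)):
    """views (pic,mask); v0: x,y,z centre, rvec-yaw, pitch, roll"""
    from scipy.optimize import minimize
    from scipy.spatial.transform import Rotation as Ro
    S=4;ms=[]
    for p,m in views:
        ys,xs=np.nonzero(m);a=max(xs.min()-15,0);b=max(ys.min()-15,0);c=xs.max()+15;d=ys.max()+15
        ms.append((p,cv2.resize(m[b:d,a:c].astype(np.float32),None,fx=S,fy=S,interpolation=cv2.INTER_LINEAR)>.5,a,b))
    C=np.array([[i,j,k] for i in(-.5,.5) for j in(-.5,.5) for k in(-.5,.5)])*np.array(dims)
    def cost(v):
        P=Ro.from_euler('ZYX',v[3:]).apply(C)+v[:3];r=0
        for p,mm,a,b in ms:
            q=(cv2.convexHull(proj(p,P).astype(np.float32))+.5-[a,b])*S-.5
            im=np.zeros(mm.shape,np.uint8);cv2.fillConvexPoly(im,np.round(q*16).astype(np.int32),1,shift=4);im=im>0
            r+=1-(im&mm).sum()/(im|mm).sum()
        return r/len(ms)
    v0=np.array(v0,float);best=None
    for t in range(6):
        rng=np.random.default_rng(t)
        sm=np.vstack([v0]+[v0+np.eye(6)[i]*([6,6,6,.12,.12,.12][i])*rng.choice([-1,1]) for i in range(6)])
        o=minimize(cost,v0,method="Nelder-Mead",options=dict(initial_simplex=sm,xatol=.02,fatol=1e-4,maxiter=600))
        if best is None or o.fun<best.fun:best=o
    return best.x.round(3),round(best.fun,3),round(cost(v0),3)
def look(near,th,z0=36,name='carton2',tag='x'):
    ps=cam('scene');pt=cam('top');ms=[]
    for p in(ps,pt):
        for r in regions_of(p,name):
            ys,xs=np.nonzero(r['mask']);b=back(p,[xs.mean(),ys.mean()],z0+30)[0]
            if np.hypot(*(b[:2]-near))<40: ms.append((p,r['mask']));break
    print('views',len(ms))
    for l in [[m] for m in ms]+[ms]: print(fit6(l,[near[0],near[1],z0+23,th,0,0]))
    wire(ps,near[0],near[1],th,z0,f'w_{tag}_s.png');wire(pt,near[0],near[1],th,z0,f'w_{tag}_t.png',f=8)
E
python3 -c "
from h import *
look([563.5,-105.9],1.4448,tag='a')"
```

```text
views 2
(array([ 5.5656e+02, -9.2737e+01,  4.9696e+01,  1.5490e+00,  2.1500e-01,
        2.0100e-01]), np.float64(0.068), np.float64(0.17))
(array([ 5.64155e+02, -1.01858e+02,  5.84020e+01,  1.44800e+00,
       -4.00000e-03, -4.00000e-03]), np.float64(0.048), np.float64(0.117))
(array([ 5.64073e+02, -1.01603e+02,  6.06910e+01,  1.45100e+00,
       -1.00000e-03,  1.20000e-02]), np.float64(0.091), np.float64(0.143))
(384, 756, 3)
(376, 912, 3)
```

View pics/w_a_s.png

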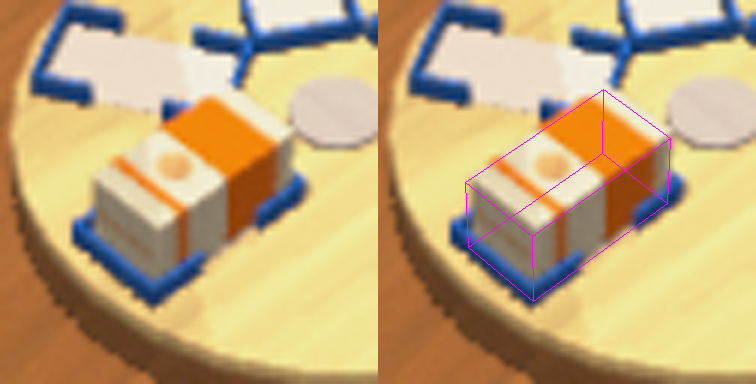

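View pics/w_a_t.png

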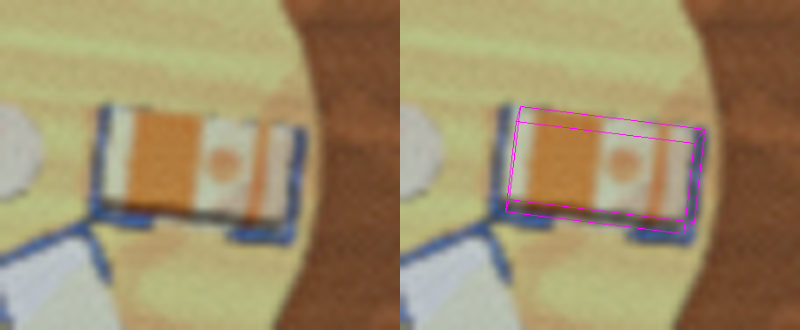

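The orange carton is now level: fitted centre z is 58–61 (home is 59), with the yaw matching the pocket. It's home in pocket 3. Next is green, into pocket 2, with a firmer grip.

Emit:
{"op": "jog_arm", "data": {
  "increments": [
    [0,0,0,0,0,-10.6,9.4],
    [0,0,0,0,0,-10.6,9.4],
    [0,0,0,0,0,-10.6,9.4],
    [0,0,0,0,0,-10.6,9.4],
    [0,0,0,0,0,-10.6,9.4],
    [0,0,0,0,0,-10.6,9.4],
    [0,0,0,0,0,-3.6,9.4],
    [0,0,0,0,0,0,9.4]
  ]
}}

```text
clock: 31.92
eef_pos: [535.6, -326.7, 160.2]
eef_rot: [3.141, 0.0, 2.618]
wrist_force: [-0.4, 0.0, -0.6]
finger_gap: 77.0
```

```bash
python3 -c "
from h import *
plan(417.5,-337,120,2.615)"
```

```text
clock 31.93 pos [ 535.6 -326.7  160.2] rpy [3.1415e+00 1.0000e-04 2.6176e+00] gap 77.0 F [-0.4  0.  -0.6]
turn wz total deg 0.15  shift cm after turn [ 9.69 -6.82  4.02] n 3 per row [ 3.229 -2.275  1.339]
```

Emit:
{"op": "jog_arm", "data": {
  "increments": [
    [3.2,-2.3,0,0,0,0,9.4],
    [3.2,-2.3,1,0,0,0,9.4],
    [3.3,-2.2,2,0,0,0,9.4],
    [0,0,1,0,0,0,9.4],
    [0,0,0,0,0,0,9.4]
  ]
}}

```text
clock: 32.55
eef_pos: [417.7, -337.6, 119.9]
eef_rot: [3.141, -0.0, 2.616]
wrist_force: [0.4, -0.1, -0.4]
finger_gap: 94.2
```

```bash
python3 -c "
from h import *
plan(417.5,-337,31,2.615)
look([417.5,-337],-.526,z0=0,name='carton1',tag='g')"
```

```text
clock 32.55 pos [ 417.7 -337.6  119.9] rpy [ 3.1414e+00 -2.0000e-04  2.6163e+00] gap 94.2 F [ 0.4 -0.1 -0.4]
turn wz total deg 0.07  shift cm after turn [0.05 0.04 8.89] n 2 per row [0.026 0.021 4.447]
views 2
(array([ 4.15465e+02, -3.36508e+02,  2.49270e+01, -5.13000e-01,
       -6.00000e-03, -1.80000e-02]), np.float64(0.05), np.float64(0.093))
(array([ 4.21702e+02, -3.32552e+02,  4.81000e-01, -6.37000e-01,
       -1.70000e-01, -1.78000e-01]), np.float64(0.86), np.float64(0.888))
(array([ 4.13563e+02, -3.35159e+02,  2.18560e+01, -5.08000e-01,
       -4.90000e-02, -2.60000e-02]), np.float64(0.468), np.float64(0.49))
(408, 648, 3)
(472, 896, 3)
```

View pics/w_g_s.png

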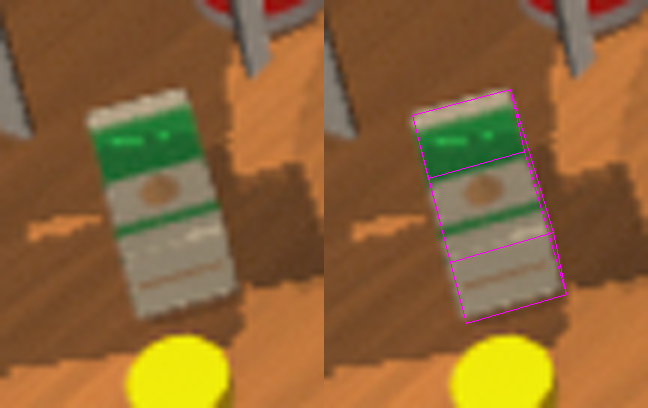

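Emit:
{"op": "jog_arm", "data": {
  "increments": [
    [0.1,0,4,0,0,0,9.4],
    [0,0,3.3,0,0,0,9.4],
    [0,0,1.6,0,0,0,9.4],
    [0,0,0,0,0,0,9.4],
    [0,0,0,0,0,0,4],
    [0,0,0,0,0,0,4],
    [0,0,0,0,0,0,4],
    [0,0,0,0,0,0,4],
    [0,0,0,0,0,0,4],
    [0,0,0,0,0,0,4]
  ],
  "squeeze": 55
}}

```text
clock: 34.0
eef_pos: [416.3, -337.4, 31.1]
eef_rot: [-3.142, 0.0, 2.617]
wrist_force: [-0.1, 1.4, 1.7]
finger_gap: 45.6
```

Emit:
{"op": "jog_arm", "data": {
  "increments": [
    [0,0,-1,0,0,0,4],
    [0,0,-2.5,0,0,0,4],
    [0,0,-3,0,0,0,4],
    [0,0,-3,0,0,0,4],
    [0,0,0,0,0,-9,4],
    [0,0,0,0,0,-9,4],
    [0,0,0,0,0,-9,4],
    [0,0,0,0,0,-9,4],
    [0,0,0,0,0,-9,4],
    [0,0,0,0,0,-7.9,4],
    [0,0,0,0,0,0,4]
  ]
}}

```text
clock: 35.38
eef_pos: [437.8, -308.6, 124.1]
eef_rot: [-3.114, -0.042, -2.792]
wrist_force: [-0.8, -0.3, -2.2]
finger_gap: 45.4
```

```bash
python3 -c "
from h import *
plan(481.9,-43.9,127,3.5386)"
```

```text
clock 35.38 pos [ 437.8 -308.6  124.1] rpy [-3.1136 -0.0422 -2.7916] gap 45.4 F [-0.8 -0.3 -2.2]
turn wz total deg -362.7  shift cm after turn [-14.3   22.71  -0.29] n 6 per row [-2.384  3.785 -0.048]
```

```bash
cat >> h.py <<'E'
def plan6(x,y,z,yaw):
    from scipy.spatial.transform import Rotation as Ro
    s=read_state();R=Ro.from_euler('xyz',s['eef_rot']);G=Ro.from_euler('xyz',[np.pi,0,yaw])
    print('pos',s['eef_pos'].round(1),'joints',s['joints'].round(2))
    print('turn deg (tool now)',np.rad2deg((R.inv()*G).as_rotvec()).round(2),'shift cm now-frame',(R.inv().apply(np.array([x,y,z])-s['eef_pos'])/10).round(2),'shift in goal frame',(G.inv().apply(np.array([x,y,z])-s['eef_pos'])/10).round(2))
E
python3 -c "
from h import *
plan6(481.9,-43.9,127,3.5386)"
```

```text
pos [ 437.8 -308.6  124.1] joints [-0.66  0.38  1.67 -0.06  1.09 -2.55]
turn deg (tool now) [-1.54 -2.45 -2.66] shift cm now-frame [-13.2   23.33  -1.5 ] shift in goal frame [-14.3   22.71  -0.29]
```

Emit:
{"op": "jog_arm", "data": {
  "increments": [
    [-2.2,3.8,-0.25,0,0,0,4],
    [-2.2,3.8,-0.25,0,0,0,4],
    [-2.2,3.8,-0.25,0,0,0,4],
    [-2.2,3.8,-0.25,0,0,0,4],
    [-2.2,3.8,-0.25,0,0,0,4],
    [-2.2,3.8,-0.25,0,0,0,4],
    [0,0,0,-1.5,-2.4,-2.7,4],
    [0,0,0,0,0,0,4]
  ]
}}

```text
clock: 36.38
eef_pos: [483.6, -50.7, 127.3]
eef_rot: [-3.141, -0.001, -2.748]
wrist_force: [-0.4, -0.7, -2.3]
finger_gap: 45.4
```

```bash
python3 -c "
from h import *
plan6(481.9,-43.9,127,3.5386)
s=read_state();p=s['eef_pos']
ps=cam('scene');wire(ps,p[0],p[1],s['eef_rot'][2],p[2]-31,'w8.png',f=7)"
```

```text
pos [483.6 -50.7 127.3] joints [-0.18  0.27  1.81 -0.    1.06 -2.14]
turn deg (tool now) [-0.06 -0.04 -0.2 ] shift cm now-frame [-0.11  0.7   0.03] shift in goal frame [-0.11  0.7   0.03]
(399, 896, 3)
```

View pics/w8.png

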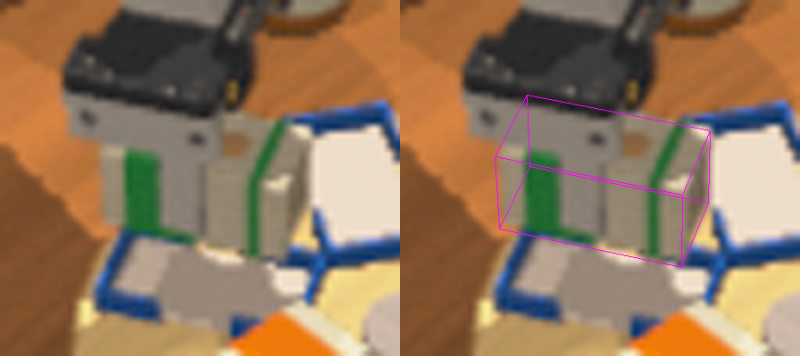

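Emit:
{"op": "jog_arm", "data": {
  "increments": [
    [-0.11,0.7,0,0,0,0,4],
    [0,0,2,0,0,0,4],
    [0,0,1.8,0,0,0,4],
    [0,0,0.6,0,0,0,4],
    [0,0,0,0,0,0,4]
  ]
}}

```text
clock: 37.05
eef_pos: [482.1, -43.5, 83.0]
eef_rot: [-3.141, -0.001, -2.747]
wrist_force: [0.1, 0.1, -2.7]
finger_gap: 45.6
```

```bash
python3 -c "
from h import *
plan6(481.9,-43.9,67,3.5386)
s=read_state();p=s['eef_pos']
ps=cam('scene');wire(ps,p[0],p[1],s['eef_rot'][2],p[2]-31,'w9.png',f=7)
print(fitdeck([ps],576.9,-5.4,np.arange(-.2,0,.03),True))"
```

```text
pos [482.1 -43.5  83. ] joints [-0.16  0.34  1.85 -0.    0.96 -2.13]
turn deg (tool now) [-0.05 -0.07 -0.15] shift cm now-frame [ 0.03 -0.03  1.6 ] shift in goal frame [ 0.03 -0.03  1.6 ]
(392, 868, 3)
(array([ 5.76900000e+02, -5.40000000e+00, -1.26578369e-01]), np.float64(-32.15011978149414))
```

View pics/w9.png

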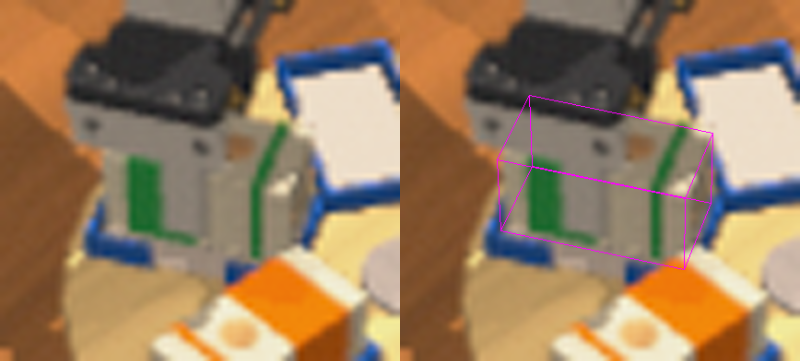

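Emit:
{"op": "jog_arm", "data": {
  "increments": [
    [0.03,0,0.4,0,0,0,4],
    [0,0,0.4,0,0,0,4],
    [0,0,0,0,0,0,4]
  ]
}}

```text
clock: 37.48
eef_pos: [481.7, -43.6, 74.7]
eef_rot: [-3.141, -0.001, -2.747]
wrist_force: [-0.3, -0.3, -3.0]
finger_gap: 45.7
```

Emit:
{"op": "jog_arm", "data": {
  "increments": [
    [0,0,0.3,0,0,0,4],
    [0,0,0.2,0,0,0,4],
    [0,0,0,0,0,0,4]
  ]
}}

```text
clock: 37.85
eef_pos: [481.7, -43.6, 69.8]
eef_rot: [-3.141, -0.001, -2.747]
wrist_force: [-0.2, -1.5, -2.8]
finger_gap: 45.6
```

Emit:
{"op": "jog_arm", "data": {
  "increments": [
    [0,0,0.25,0,0,0,4],
    [0,0,0,0,0,0,4],
    [0,0,0,0,0,0,6.6],
    [0,0,0,0,0,0,6.6],
    [0,0,0,0,0,0,6.6],
    [0,0,-3,0,0,0,6.6],
    [0,0,-4,0,0,0,6.6],
    [0,0,-4,0,0,0,9.4],
    [0,0,0,0,0,0,9.4]
  ]
}}

```text
clock: 38.98
eef_pos: [483.0, -43.7, 180.1]
eef_rot: [-3.138, 0.004, -2.747]
wrist_force: [0.2, -0.4, -0.1]
finger_gap: 82.4
```

```bash
python3 -c "
from h import *
plan6(398.5,314.5,178,1.57)"
```

```text
pos [483.  -43.7 180.1] joints [-0.17  0.2   1.76 -0.    1.17 -2.13]
turn deg (tool now) [7.0000e-02 3.5000e-01 1.1267e+02] shift cm now-frame [-5.98 36.31  0.1 ] shift in goal frame [35.81 -8.48  0.21]
```

Emit:
{"op": "jog_arm", "data": {
  "increments": [
    [0,0,0,0,0,7.6,9.4],
    [0,0,0,0,0,7.6,9.4],
    [0,0,0,0,0,7.5,9.4],
    [0,0,0,0,0,0,9.4]
  ]
}}

```text
clock: 39.48
eef_pos: [481.5, -43.4, 176.5]
eef_rot: [-3.141, -0.002, 3.141]
wrist_force: [-0.4, -0.7, -0.2]
finger_gap: 94.1
```

```bash
python3 -c "
from h import *
plan6(398.5,314.5,130,3.14)"
```

```text
pos [481.5 -43.4 176.5] joints [-0.17  0.2   1.77 -0.    1.17 -1.73]
turn deg (tool now) [-0.06 -0.09  0.06] shift cm now-frame [ 8.32 35.79  4.63] shift in goal frame [ 8.36 35.78  4.65]
```

Emit:
{"op": "jog_arm", "data": {
  "increments": [
    [0.93,3.97,0,0,0,0,9.4],
    [0.93,3.97,0,0,0,0,9.4],
    [0.93,3.97,0.5,0,0,0,9.4],
    [0.93,3.97,0.5,0,0,0,9.4],
    [0.93,3.97,0.5,0,0,0,9.4],
    [0.93,3.97,0.5,0,0,0,9.4],
    [0.93,3.97,0.5,0,0,0,9.4],
    [0.93,3.97,0.5,0,0,0,9.4],
    [0.93,3.97,1.6,0,0,0,9.4],
    [0,0,0,0,0,0,9.4],
    [0,0,0,0,0,0,9.4]
  ]
}}

```text
clock: 40.85
eef_pos: [398.6, 313.4, 130.8]
eef_rot: [-3.14, -0.001, -3.141]
wrist_force: [0.3, -0.3, -0.2]
finger_gap: 93.9
```

```bash
python3 -c "
from h import *
plan6(398.5,314.5,31,3.14)
look([481.9,-43.9],3.5386-np.pi,z0=36,name='carton1',tag='g2')
look([398.5,314.5],0,z0=0,name='carton0',tag='r')
ps=cam('scene');save(ps,'s20.png')"
```

```text
pos [398.6 313.4 130.8] joints [ 0.59  0.31  1.75 -0.    1.09 -0.98]
turn deg (tool now) [-0.1  -0.04  0.13] shift cm now-frame [0.01 0.13 9.98] shift in goal frame [0.01 0.11 9.98]
views 2
(array([ 4.59886e+02, -1.41590e+01,  3.08790e+01,  3.77000e-01,
       -3.50000e-02, -4.05000e-01]), np.float64(0.083), np.float64(0.195))
(array([ 4.84224e+02, -4.13530e+01,  5.64290e+01,  3.88000e-01,
        4.00000e-03, -1.00000e-03]), np.float64(0.047), np.float64(0.117))
(array([ 4.83195e+02, -4.14490e+01,  6.16410e+01,  3.92000e-01,
        1.20000e-02,  2.00000e-03]), np.float64(0.095), np.float64(0.156))
(330, 744, 3)
(480, 832, 3)
views 1
(array([ 3.97831e+02,  3.17469e+02,  2.38790e+01, -8.00000e-03,
       -2.10000e-02,  4.00000e-02]), np.float64(0.044), np.float64(0.079))
(array([ 3.97831e+02,  3.17469e+02,  2.38790e+01, -8.00000e-03,
       -2.10000e-02,  4.00000e-02]), np.float64(0.044), np.float64(0.079))
(324, 684, 3)
(440, 736, 3)
```

View pics/w_g2_s.png

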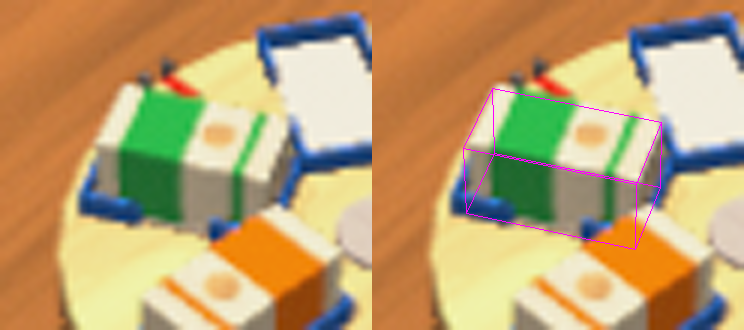

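View pics/w_r_s.png

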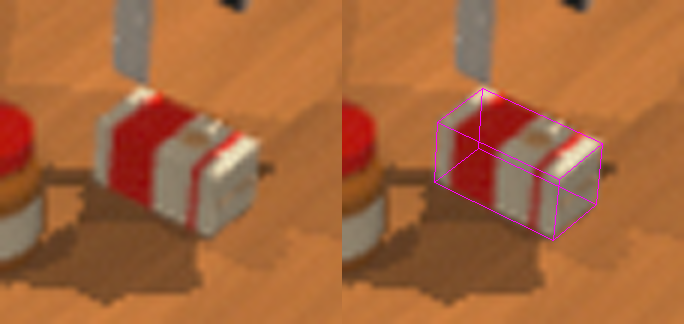

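View pics/s20.png

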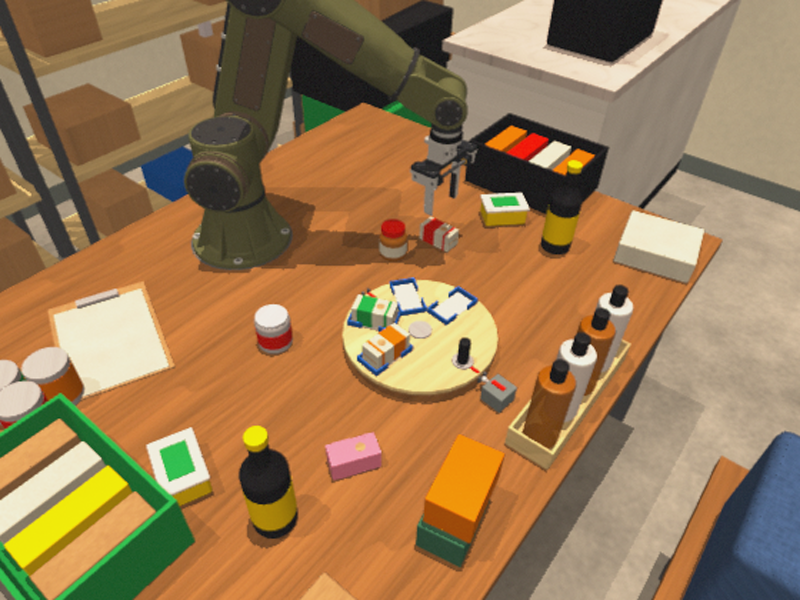

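Emit:
{"op": "jog_arm", "data": {
  "increments": [
    [0,0.2,4,0,0,-0.5,9.4],
    [0,0,4,0,0,0,9.4],
    [0,0,1.9,0,0,0,9.4],
    [0,0,0,0,0,0,9.4],
    [0,0,0,0,0,0,4],
    [0,0,0,0,0,0,4],
    [0,0,0,0,0,0,4],
    [0,0,0,0,0,0,4],
    [0,0,0,0,0,0,4],
    [0,0,0,0,0,0,4]
  ],
  "squeeze": 55
}}

```text
clock: 42.55
eef_pos: [398.7, 315.7, 32.2]
eef_rot: [-3.14, -0.0, -3.134]
wrist_force: [-0.8, -3.0, 3.2]
finger_gap: 45.7
```

Emit:
{"op": "jog_arm", "data": {
  "increments": [
    [0,0,-1,0,0,0,4],
    [0,0,-2.5,0,0,0,4],
    [0,0,-3,0,0,0,4],
    [0,0,-3,0,0,0,4],
    [0,0,0,0,0,9.4,4],
    [0,0,0,0,0,9.4,4],
    [0,0,0,0,0,9.4,4],
    [0,0,0,0,0,9.4,4],
    [0,0,0,0,0,0,4]
  ]
}}

```text
clock: 43.68
eef_pos: [398.6, 315.9, 127.4]
eef_rot: [-3.141, 0.0, 2.494]
wrist_force: [-0.3, -0.1, -1.3]
finger_gap: 45.4
```

```bash
python3 -c "
from h import *
a=2.4916;plan6(576.4+102.5*np.cos(a),-4.2+102.5*np.sin(a),127,a);print(read_state()['finger_gap'])"
```

```text
pos [398.6 315.9 127.4] joints [ 0.6   0.32  1.75 -0.    1.08 -0.32]
turn deg (tool now) [-0.05  0.02  0.12] shift cm now-frame [-23.25 -14.77   0.06] shift in goal frame [-23.28 -14.72   0.04]
45.40728259808984
```

Emit:
{"op": "jog_arm", "data": {
  "increments": [
    [-3.3,-2.1,0,0,0,0,4],
    [-3.3,-2.1,0,0,0,0,4],
    [-3.3,-2.1,0,0,0,0,4],
    [-3.3,-2.1,0,0,0,0,4],
    [-3.3,-2.1,0,0,0,0,4],
    [-3.3,-2.1,0,0,0,0,4],
    [-3.4,-2.1,0,0,0,0,4],
    [0,0,0,0,0,0,4],
    [0,0,0,0,0,0,4]
  ]
}}

```text
clock: 44.8
eef_pos: [494.4, 58.9, 127.3]
eef_rot: [-3.141, 0.0, 2.495]
wrist_force: [0.6, 0.5, -2.2]
finger_gap: 45.6
```

```bash
python3 -c "
from h import *
a=2.4916;plan6(576.4+102.5*np.cos(a),-4.2+102.5*np.sin(a),68,a)
s=read_state();p=s['eef_pos']
ps=cam('scene');wire(ps,p[0],p[1],s['eef_rot'][2],p[2]-32,'w11.png',f=7)
print(fitdeck([ps],576.9,-5.4,np.arange(-.2,0,.03),True))"
```

```text
pos [494.4  58.9 127.3] joints [ 0.05  0.3   1.78 -0.    1.07 -0.88]
turn deg (tool now) [-0.06  0.01  0.19] shift cm now-frame [-0.09 -0.05  5.93] shift in goal frame [-0.09 -0.06  5.93]
(427, 728, 3)
(array([ 5.76900000e+02, -5.40000000e+00, -1.28066406e-01]), np.float64(-28.4256591796875))
```

View pics/w11.png

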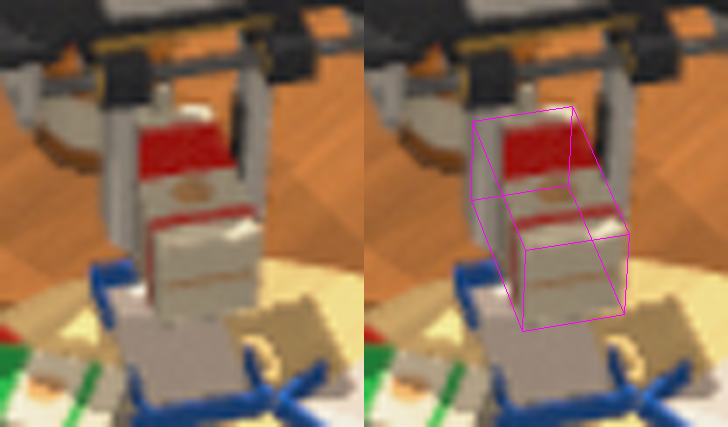

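```bash
python3 -c "
from h import *
s=read_state();p=s['eef_pos'];ps=cam('scene')
for r in regions_of(ps,'carton0'):
    ys,xs=np.nonzero(r['mask']);b=back(ps,[xs.mean(),ys.mean()],120)[0]
    if np.hypot(*(b[:2]-p[:2]))<50:
        print(r['conf'],fit6([(ps,r['mask'])],[p[0],p[1],p[2]-9,s['eef_rot'][2],0,0]))
        im=ps['image'][:,:,::-1].copy();cs,_=cv2.findContours(r['mask'].astype(np.uint8),0,2);im=im[ys.min()-12:ys.max()+12,xs.min()-12:xs.max()+12]
        big=cv2.resize(im,None,fx=8,fy=8,interpolation=cv2.INTER_CUBIC);b2=big.copy()
        for c in cs: cv2.polylines(b2,[((c-[xs.min()-12,ys.min()-12])*8+4).astype(int)],True,(255,0,255),1)
        cv2.imwrite('pics/m1.png',np.hstack([big,b2]));break
"
```

```text
0.66 (array([4.97804e+02, 6.53450e+01, 1.17956e+02, 2.30100e+00, 0.00000e+00,
       1.70000e-02]), np.float64(0.114), np.float64(0.197))
```

View pics/m1.png

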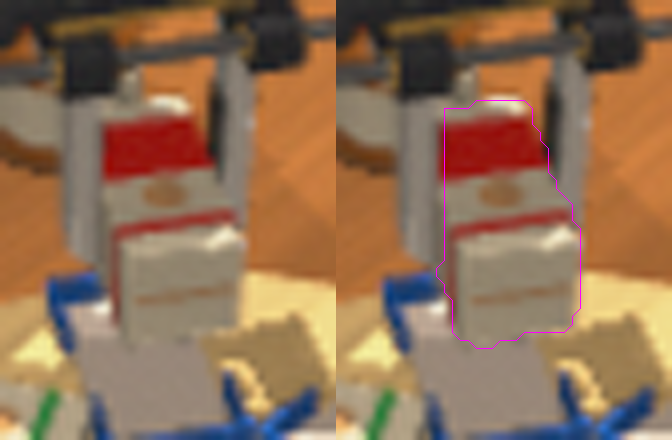

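```bash
cat > e.py <<'E'
from h import *
from scipy.spatial.transform import Rotation as Ro
# edge based: sample projected visible edges of inner end face & top, gradient magnitude
s=read_state();p=s['eef_pos'];ps=cam('scene')
g=cv2.cvtColor(ps['image'],cv2.COLOR_RGB2GRAY).astype(np.float32)
I=ps['image'].astype(np.float32)
gx=np.abs(cv2.Sobel(I,cv2.CV_32F,1,0)).sum(2);gy=np.abs(cv2.Sobel(I,cv2.CV_32F,0,1)).sum(2);G=cv2.GaussianBlur(np.hypot(gx,gy),(0,0),.7)
yaw=s['eef_rot'][2]
def pts(off,dz,pit,lat=0):
    # carton centre relative tcp; x along tool x (outward)
    segs=[]
    t=np.linspace(0,1,30)[:,None]
    A=lambda a,b,c:np.array([a*45,b*23,c*23.])
    segs.append(A(-1,-1,-1)+t*(A(-1,1,-1)-A(-1,-1,-1)))
    segs.append(A(-1,-1,1)+t*(A(-1,1,1)-A(-1,-1,1)))
    segs.append(A(-1,-1,-1)+t*(A(-1,-1,1)-A(-1,-1,-1)))
    segs.append(A(-1,1,-1)+t*(A(-1,1,1)-A(-1,1,-1)))
    X=np.vstack(segs)+[off,lat,dz-9]
    X=Ro.from_euler('y',pit).apply(X)
    return Ro.from_euler('z',yaw).apply(X)+p
res=[]
for off in np.arange(-4,9,1.):
  for dz in np.arange(-4,7,1.):
    for pit in np.arange(-.2,.21,.05):
      for lat in(-1.5,0,1.5):
        u=proj(ps,pts(off,dz,pit,lat)).astype(np.float32);v=cv2.remap(G,u[:,:1],u[:,1:],cv2.INTER_LINEAR).ravel()
        res.append((v.reshape(4,30).mean(1).clip(0,250).sum(),off,dz,round(pit,2),lat))
res.sort(reverse=True)
for r in res[:10]:print(r)
E
python3 e.py
```

```text
(np.float32(938.2274), np.float64(-2.0), np.float64(2.0), np.float64(0.2), -1.5)
(np.float32(938.0681), np.float64(-1.0), np.float64(1.0), np.float64(0.2), -1.5)
(np.float32(937.03125), np.float64(0.0), np.float64(0.0), np.float64(0.2), -1.5)
(np.float32(935.91235), np.float64(-3.0), np.float64(3.0), np.float64(0.2), -1.5)
(np.float32(935.3059), np.float64(-2.0), np.float64(1.0), np.float64(0.2), -1.5)
(np.float32(934.8282), np.float64(1.0), np.float64(-1.0), np.float64(0.2), -1.5)
(np.float32(934.6998), np.float64(-3.0), np.float64(2.0), np.float64(0.2), -1.5)
(np.float32(934.3899), np.float64(1.0), np.float64(-2.0), np.float64(0.2), -1.5)
(np.float32(934.3314), np.float64(-4.0), np.float64(2.0), np.float64(0.2), 0)
(np.float32(934.16473), np.float64(-1.0), np.float64(0.0), np.float64(0.2), -1.5)
```

```bash
sed -i 's/np.arange(-.2,.21,.05)/np.arange(-.1,.45,.05)/; s/range(-4,9,1.)/range(-4,5,2.)/; s/range(-4,7,1.)/range(-2,3,2.)/' e.py; python3 e.py; python3 -c "
from h import *
s=read_state();print(s['moment'],s['wrist_force'],s['finger_gap'])"
```

```text
(np.float32(954.37195), np.float64(-4.0), np.float64(-2.0), np.float64(0.35), -1.5)
(np.float32(952.82153), np.float64(-2.0), np.float64(-2.0), np.float64(0.3), -1.5)
(np.float32(950.8033), np.float64(-2.0), np.float64(-2.0), np.float64(0.35), -1.5)
(np.float32(949.3904), np.float64(-4.0), np.float64(-2.0), np.float64(0.35), 0)
(np.float32(948.95245), np.float64(-4.0), np.float64(0.0), np.float64(0.3), -1.5)
(np.float32(948.89777), np.float64(-2.0), np.float64(0.0), np.float64(0.25), -1.5)
(np.float32(947.0312), np.float64(0.0), np.float64(-2.0), np.float64(0.3), -1.5)
(np.float32(946.1757), np.float64(0.0), np.float64(-2.0), np.float64(0.25), -1.5)
(np.float32(945.98193), np.float64(-4.0), np.float64(-2.0), np.float64(0.3), 0)
(np.float32(945.2602), np.float64(-4.0), np.float64(-2.0), np.float64(0.4), -1.5)
[ 0.01359573 -0.10655917 -0.00071909] [-0.28344045  0.79637026 -1.90309205] 45.377217570366454
```

Emit:
{"op": "jog_arm", "data": {
  "increments": [
    [0,0,0,0,6,0,4],
    [0,0,0,0,6,0,4],
    [0,0,0,0,0,0,4]
  ]
}}

```text
clock: 45.42
eef_pos: [495.0, 58.3, 126.8]
eef_rot: [-3.14, -0.209, 2.492]
wrist_force: [0.8, 0.3, -2.2]
finger_gap: 45.8
```

```bash
cat > e2.py <<'E'
from h import *
from scipy.spatial.transform import Rotation as Ro
import sys
h=float(sys.argv[1]); yaw0=float(sys.argv[2])
s=read_state();p=s['eef_pos'];ps=cam('scene')
R=Ro.from_euler('xyz',s['eef_rot']);print(p.round(1),s['eef_rot'].round(3))
c=p  # grasp pt approx
I=ps['image'].astype(np.float32)
gx=np.abs(cv2.Sobel(I,cv2.CV_32F,1,0)).sum(2);gy=np.abs(cv2.Sobel(I,cv2.CV_32F,0,1)).sum(2);G=cv2.GaussianBlur(np.hypot(gx,gy),(0,0),.7)
def pts(off,dz,pit,lat=0,full=False):
    t=np.linspace(0,1,30)[:,None];A=lambda a,b,c:np.array([a*45,b*23,c*23.])
    E=[((-1,-1,-1),(-1,1,-1)),((-1,-1,1),(-1,1,1)),((-1,-1,-1),(-1,-1,1)),((-1,1,-1),(-1,1,1))]
    X=np.vstack([A(*a)+t*(A(*b)-A(*a)) for a,b in E]) if not full else np.array([A(a,b,c) for a in(-1,1) for b in(-1,1) for c in(-1,1)])
    X=Ro.from_euler('y',pit).apply(X+[off,lat,dz-h])
    return Ro.from_euler('z',yaw0).apply(X)+p
res=[]
for off in np.arange(-4,5,2.):
  for dz in np.arange(-2,3,2.):
    for pit in np.arange(-.3,.31,.05):
      for lat in(-1.5,0,1.5):
        u=proj(ps,pts(off,dz,pit,lat)).astype(np.float32);v=cv2.remap(G,u[:,:1],u[:,1:],cv2.INTER_LINEAR).ravel()
        res.append((v.reshape(4,30).mean(1).clip(0,250).sum(),off,dz,round(pit,2),lat))
res.sort(reverse=True)
for r in res[:6]:print(*[round(float(q),2) for q in r])
f=7
def draw(b,u,lo,col):
    for i in range(8):
        for j in range(i):
            if bin(i^j).count("1")==1: cv2.line(b,*[tuple(int(v) for v in np.round((u[k]+.5-lo)*f)) for k in(i,j)],col,1)
u=proj(ps,pts(0,0,0,0,True));lo=np.floor(u.min(0)).astype(int)-14;hi=np.ceil(u.max(0)).astype(int)+14
b=cv2.resize(ps['image'][lo[1]:hi[1],lo[0]:hi[0],::-1],None,fx=f,fy=f,interpolation=cv2.INTER_CUBIC);b2=b.copy();draw(b2,u,lo,(255,0,255));draw(b2,proj(ps,pts(*res[0][1:],True)),lo,(0,255,0))
o=np.hstack([b,b2]);cv2.imwrite('pics/'+sys.argv[3],o[:600,:800]);print(o.shape)
E
python3 e2.py 9 2.4916 m2.png
```

```text
[495.   58.3 126.8] [-3.14  -0.209  2.492]
1000.0 4.0 2.0 0.1 1.5
1000.0 4.0 2.0 0.1 0.0
1000.0 4.0 2.0 0.1 -1.5
1000.0 4.0 2.0 0.05 1.5
1000.0 4.0 2.0 0.05 0.0
1000.0 4.0 2.0 0.05 -1.5
(434, 728, 3)
```

View pics/m2.png

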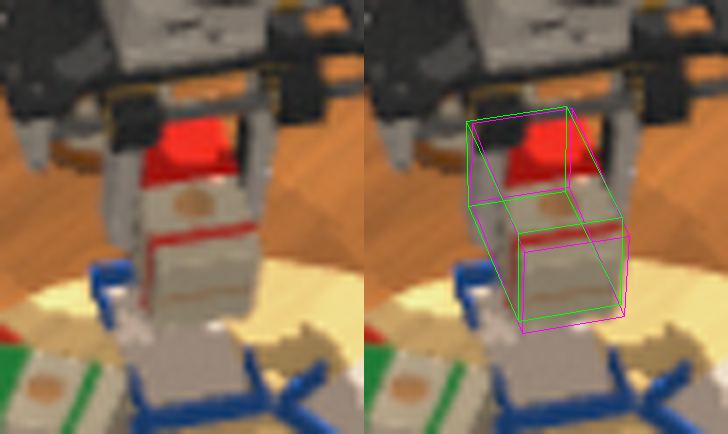

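```bash
sed -i 's/clip(0,250)/clip(0,1e9)/; s/(-4,5,2.)/(-4,5,1.)/' e2.py; python3 e2.py 9 2.4916 m3.png
```

```text
[494.7  58.5 126.9] [-3.14  -0.207  2.492]
1646.98 2.0 0.0 -0.0 1.5
1644.67 4.0 -2.0 -0.0 1.5
1639.8 3.0 0.0 -0.0 1.5
1636.51 3.0 -2.0 0.05 1.5
1633.37 0.0 2.0 -0.0 1.5
1631.32 2.0 -2.0 0.05 1.5
(427, 728, 3)
```

View pics/m3.png

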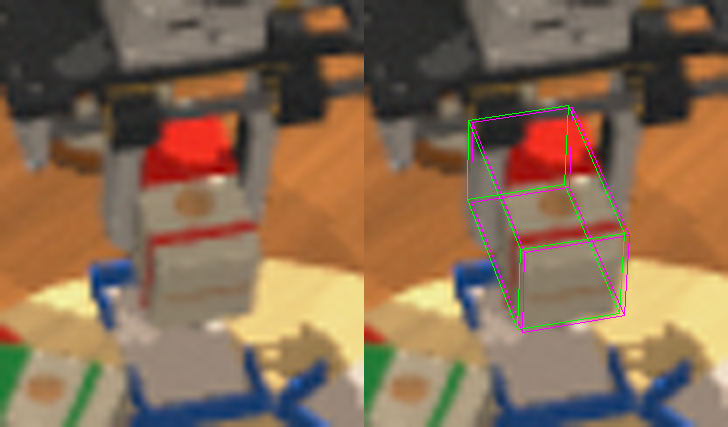

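Emit:
{"op": "jog_arm", "data": {
  "increments": [
    [-0.58,0,2.05,0,0,0,4],
    [-0.43,0,2.05,0,0,0,4],
    [0,0,0,0,0,0,4]
  ]
}}

```text
clock: 45.9
eef_pos: [494.8, 58.1, 84.3]
eef_rot: [-3.139, -0.209, 2.493]
wrist_force: [0.3, -0.4, -2.2]
finger_gap: 45.5
```

```bash
python3 e2.py 9 2.4916 m4.png; python3 -c "
from h import *
post(576.4,-4.2)"
```

```text
[494.8  58.1  84.3] [-3.139 -0.209  2.493]
1829.68 -4.0 -2.0 0.15 1.5
1826.35 -3.0 -2.0 0.15 1.5
1825.65 -4.0 -2.0 0.15 0.0
1823.39 -3.0 -2.0 0.15 0.0
1821.14 -4.0 -2.0 0.2 1.5
1815.35 -4.0 -2.0 0.2 0.0
(427, 714, 3)
clock 45.95 [495.4  58.   85.3] yaw 2.493 phi 2.486 r 102.1 axis in tool [-102.1   -0.7] F [ 0.7 -0.6 -1.3] gap 45.7
```

View pics/m4.png

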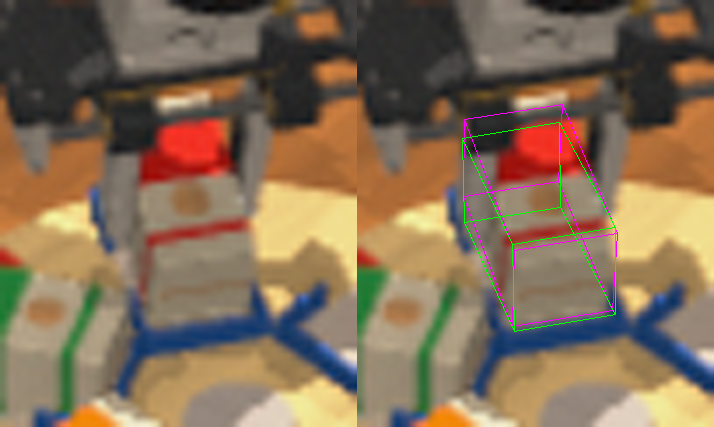

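Emit:
{"op": "jog_arm", "data": {
  "increments": [
    [-0.1,-0.05,0.5,0,0,0,4],
    [-0.06,0,0.3,0,0,0,4],
    [0,0,0,0,0,0,4]
  ]
}}

```text
clock: 46.32
eef_pos: [495.4, 57.4, 77.1]
eef_rot: [-3.141, -0.209, 2.492]
wrist_force: [0.7, 0.2, -0.9]
finger_gap: 45.5
```

Emit:
{"op": "jog_arm", "data": {
  "increments": [
    [-0.06,0,0.3,0,0,0,4],
    [0,0,0,0,0,0,4]
  ]
}}

```text
clock: 46.58
eef_pos: [495.5, 57.5, 75.6]
eef_rot: [-3.141, -0.209, 2.493]
wrist_force: [-9.0, 0.8, 19.9]
finger_gap: 45.5
```

```bash
python3 e2.py 9 2.4916 m5.png; python3 -c "
from h import *
post(576.4,-4.2)
ps=cam('scene');print(fitdeck([ps],576.9,-5.4,np.arange(-.2,0,.03),True))"
```

```text
[495.5  57.5  75.6] [-3.141 -0.209  2.493]
1864.79 4.0 2.0 0.1 1.5
1862.52 4.0 2.0 0.1 0.0
1857.52 3.0 2.0 0.1 1.5
1856.61 2.0 2.0 0.15 1.5
1854.9 4.0 0.0 0.15 0.0
1853.39 1.0 2.0 0.15 1.5
(427, 714, 3)
clock 46.62 [495.5  57.5  75.6] yaw 2.493 phi 2.49 r 101.7 axis in tool [-101.7   -0.3] F [-9.1  0.8 19.9] gap 45.5
(array([ 5.76900000e+02, -5.40000000e+00, -1.29089355e-01]), np.float64(-25.826675415039062))
```

View pics/m5.png

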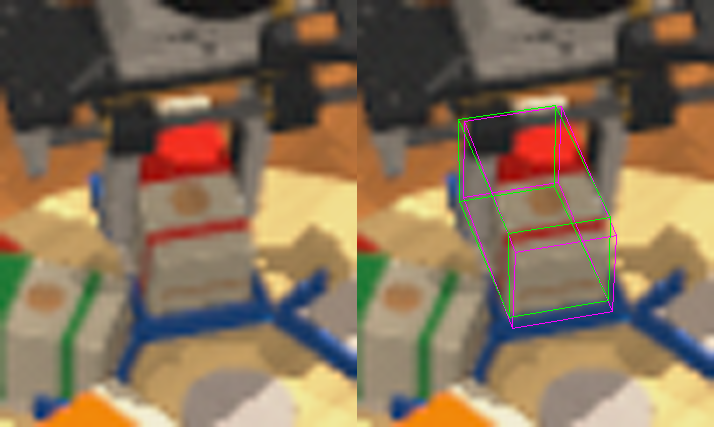

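Emit:
{"op": "jog_arm", "data": {
  "increments": [
    [0.08,0,-0.2,0,0,0,4],
    [0,0,0,0,0,0,6.6],
    [0,0,0,0,0,0,6.6],
    [0,0,0,0,0,0,6.6],
    [0.6,0,-3,0,0,0,6.6],
    [0.8,0,-4,0,0,0,6.6],
    [0.8,0,-4,0,0,0,9.4],
    [0,0,0,0,-6,0,9.4],
    [0,0,0,0,-6,0,9.4],
    [0,0,0,0,0,0,9.4]
  ]
}}

```text
clock: 47.92
eef_pos: [495.6, 57.5, 188.5]
eef_rot: [-3.141, 0.0, 2.494]
wrist_force: [0.4, -0.3, 0.0]
finger_gap: 94.1
```

Emit:
{"op": "jog_arm", "data": {
  "increments": [
    [2,-4,0,0,0,0,9.4],
    [2,-4,0,0,0,0,9.4],
    [2,-4,0,0,0,0,9.4],
    [2,-4,0,0,0,0,9.4],
    [0,0,0,0,0,0,9.4]
  ]
}}

```text
clock: 48.55
eef_pos: [334.5, -22.9, 188.6]
eef_rot: [-3.141, -0.001, 2.491]
wrist_force: [1.0, -0.7, -0.9]
finger_gap: 94.1
```

```bash
python3 -c "
from h import *
post(576.4,-4.2)
a=2.4916;look([576.4+102.5*np.cos(a),-4.2+102.5*np.sin(a)],a,name='carton0',tag='r2')
"
```

```text
clock 48.55 [334.5 -22.9 188.6] yaw 2.491 phi -3.064 r 242.6 axis in tool [-181.1  161.5] F [ 1.  -0.7 -0.9] gap 94.1
views 2
(array([ 4.89172e+02,  6.26090e+01,  6.73580e+01,  2.44300e+00,
       -3.60000e-02,  4.80000e-02]), np.float64(0.048), np.float64(0.232))
(array([ 4.94983e+02,  5.95610e+01,  6.10340e+01,  2.45200e+00,
        1.83000e-01, -4.70000e-02]), np.float64(0.048), np.float64(0.113))
(array([ 4.92641e+02,  5.90800e+01,  7.22840e+01,  2.46600e+00,
       -4.40000e-02, -2.80000e-02]), np.float64(0.062), np.float64(0.172))
(360, 612, 3)
(472, 896, 3)
```

View pics/w_r2_s.png

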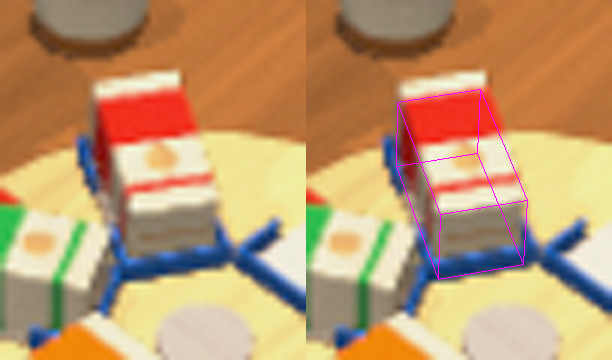

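View pics/w_r2_t.png

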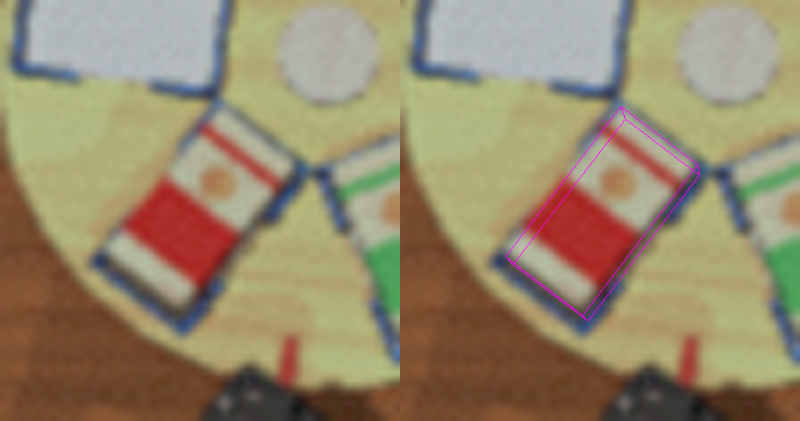

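The red carton sits about 10 mm high, hung up on the +tool-y long wall. I'll regrip with the tool shifted to centre it laterally.

```bash
python3 -c "
from h import *
a=2.4916;t=np.array([np.sin(a),-np.cos(a)]);c=np.array([576.4+102.5*np.cos(a),-4.2+102.5*np.sin(a)])-2.2*t
print(c);plan6(c[0],c[1],130,a)"
```

```text
[493.46955772  56.07961299]
pos [336.4 -22.1 188.4] joints [-0.17 -0.15  2.1  -0.    1.19 -1.1 ]
turn deg (tool now) [-0.05 -0.03  0.06] shift cm now-frame [-7.8  15.72  5.82] shift in goal frame [-7.77 15.73  5.84]
```

Emit:
{"op": "jog_arm", "data": {
  "increments": [
    [-1.95,3.93,0,0,0,0,8],
    [-1.95,3.93,0,0,0,0,8],
    [-1.95,3.93,0,0,0,0,8],
    [-1.95,3.93,0,0,0,0,8],
    [0,0,3,0,0,0,8],
    [0,0,2.8,0,0,0,8],
    [0,0,0,0,0,0,8]
  ],
  "squeeze": 12
}}

```text
clock: 49.62
eef_pos: [492.2, 56.3, 128.1]
eef_rot: [-3.138, -0.003, 2.493]
wrist_force: [1.2, -0.6, 0.7]
finger_gap: 80.3
```

```bash
python3 -c "
from h import *
plan6(493.47,56.08,70,2.4916)"
```

```text
pos [492.2  56.3 128.1] joints [ 0.04  0.29  1.78 -0.    1.08 -0.88]
turn deg (tool now) [-0.23 -0.2   0.1 ] shift cm now-frame [-0.13  0.08  5.81] shift in goal frame [-0.11  0.06  5.81]
```

Emit:
{"op": "jog_arm", "data": {
  "increments": [
    [-0.11,0.05,3,0,0,0,8],
    [0,0,2.4,0,0,0,8],
    [0,0,0.4,0,0,0,8],
    [0,0,0,0,0,0,8],
    [0,0,0,0,0,0,4],
    [0,0,0,0,0,0,4],
    [0,0,0,0,0,0,4],
    [0,0,0,0,0,0,4]
  ]
}}

```text
clock: 50.62
eef_pos: [494.2, 55.5, 72.4]
eef_rot: [-3.141, 0.001, 2.493]
wrist_force: [-1.1, 1.7, 1.2]
finger_gap: 46.2
```

```bash
python3 -c "
from h import *
post(576.4,-4.2)
ps=cam('scene');wire(ps,576.4+102.5*np.cos(2.4916),-4.2+102.5*np.sin(2.4916),2.4916,36,'w12.png')
"
```

```text
clock 50.62 [494.2  55.5  72.4] yaw 2.493 phi 2.513 r 101.6 axis in tool [-101.6    2.1] F [-1.1  1.7  1.2] gap 46.2
(360, 612, 3)
```

View pics/w12.png

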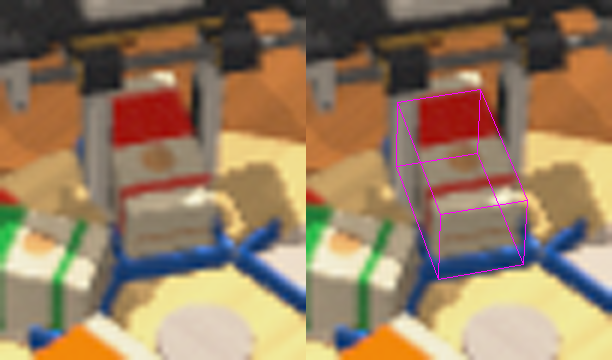

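The scene view shows the red carton's inner end seated and its outer end riding up on the outer wall, the same as orange was. I'll use the same fix and push it inward.

Emit:
{"op": "jog_arm", "data": {
  "increments": [
    [0,0,0,0,0,0,6.8],
    [0,0,0,0,0,0,6.8],
    [0,0,-3,0,0,0,6.8],
    [0,0,-4,0,0,0,6.8],
    [3,0.2,-1,0,0,0,0],
    [3,0,0,0,0,0,0],
    [2.6,0,0,0,0,0,0],
    [0,0,0,0,0,0,0],
    [0,0,0,0,0,0,0],
    [0,0,3.5,0,0,0,0],
    [0,0,3.5,0,0,0,0],
    [0,0,0,0,0,0,0]
  ]
}}

```text
clock: 52.18
eef_pos: [426.1, 108.4, 80.5]
eef_rot: [-3.137, -0.002, 2.492]
wrist_force: [-0.9, -0.1, 1.6]
finger_gap: 0.5
```

```bash
python3 -c "
from h import *
post(576.4,-4.2)
a=2.4916;ps=cam('scene');wire(ps,576.4+102.5*np.cos(2.4916),-4.2+102.5*np.sin(2.4916),2.4916,36,'w13.png')
"
```

```text
clock 52.17 [426.1 108.4  80.5] yaw 2.492 phi 2.499 r 187.8 axis in tool [-187.8    1.3] F [-0.9 -0.1  1.6] gap 0.5
(360, 612, 3)
```

View pics/w13.png

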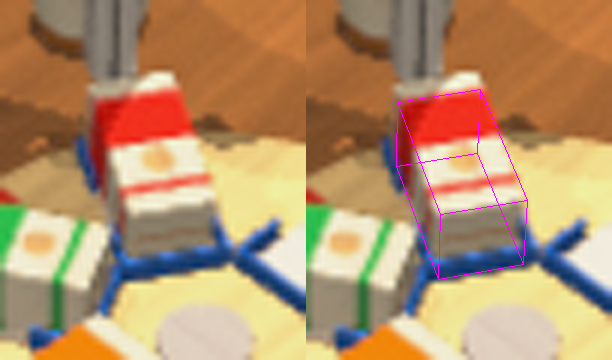

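Emit:
{"op": "jog_arm", "data": {
  "increments": [
    [-0.8,0.1,0,0,0,0,0],
    [-0.8,0,0,0,0,0,0],
    [-0.6,0,0,0,0,0,0],
    [-0.4,0,0,0,0,0,0],
    [0,0,0,0,0,0,0]
  ]
}}

```text
clock: 52.85
eef_pos: [448.1, 94.0, 82.2]
eef_rot: [-3.141, 0.001, 2.492]
wrist_force: [0.2, 0.1, -0.2]
finger_gap: 0.8
```

Emit:
{"op": "jog_arm", "data": {
  "increments": [
    [-0.2,0,0,0,0,0,0],
    [-0.2,0,0,0,0,0,0],
    [0,0,0,0,0,0,0]
  ]
}}

```text
clock: 53.22
eef_pos: [451.1, 91.7, 82.1]
eef_rot: [-3.14, 0.0, 2.493]
wrist_force: [0.3, -0.5, -0.2]
finger_gap: 0.6
```

Emit:
{"op": "jog_arm", "data": {
  "increments": [
    [-0.2,0,0,0,0,0,0],
    [-0.1,0,0,0,0,0,0],
    [0,0,0,0,0,0,0]
  ]
}}

```text
clock: 53.6
eef_pos: [453.7, 89.8, 82.2]
eef_rot: [-3.141, 0.001, 2.493]
wrist_force: [-0.1, -0.1, -0.1]
finger_gap: 0.6
```

```bash
python3 -c "
from h import *
post(576.4,-4.2)
a=2.4916;ps=cam('scene');wire(ps,576.4+102.5*np.cos(2.4916),-4.2+102.5*np.sin(2.4916),2.4916,36,'w14.png')
"
```

```text
clock 53.6 [453.7  89.8  82.2] yaw 2.493 phi 2.488 r 154.6 axis in tool [-154.6   -0.7] F [-0.1 -0.1 -0.1] gap 0.6
(360, 612, 3)
```

View pics/w14.png

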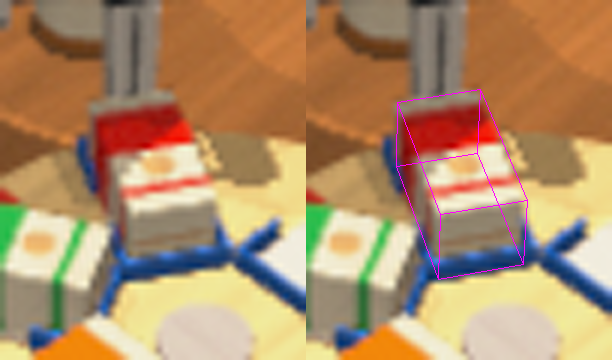

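Emit:
{"op": "jog_arm", "data": {
  "increments": [
    [-0.15,0,0,0,0,0,0],
    [0,0,0,0,0,0,0]
  ]
}}

```text
clock: 53.9
eef_pos: [453.9, 89.7, 82.2]
eef_rot: [-3.14, -0.002, 2.493]
wrist_force: [-8.0, 6.9, 6.9]
finger_gap: 0.4
```

Emit:
{"op": "jog_arm", "data": {
  "increments": [
    [-0.2,0,0,0,0,0,0],
    [0,0,0,0,0,0,0]
  ]
}}

```text
clock: 54.15
eef_pos: [454.0, 89.5, 82.2]
eef_rot: [-3.139, -0.006, 2.493]
wrist_force: [-20.4, 18.7, 17.9]
finger_gap: 0.5
```

Emit:
{"op": "jog_arm", "data": {
  "increments": [
    [0.6,0,0,0,0,0,0],
    [3,0,-1,0,0,0,0],
    [3,-2,-4,0,0,0,0],
    [3,-5,-4,0,0,0,0],
    [0,-5,0,0,0,0,0],
    [0,-5,0,0,0,0,0],
    [0,-5,0,0,0,0,0],
    [0,0,0,0,0,0,0]
  ]
}}

```text
clock: 55.15
eef_pos: [252.3, -28.7, 167.9]
eef_rot: [-3.141, 0.003, 2.487]
wrist_force: [-0.7, 0.0, -0.2]
finger_gap: 0.7
```

```bash
python3 -c "
from h import *
post(576.4,-4.2)
a=2.4916;look([576.4+102.5*np.cos(a),-4.2+102.5*np.sin(a)],a,name='carton0',tag='r3')
"
```

```text
clock 55.15 [252.3 -28.7 167.9] yaw 2.487 phi -3.066 r 325.0 axis in tool [-242.2  216.7] F [-0.7  0.  -0.2] gap 0.7
views 2
(array([ 4.90311e+02,  6.25550e+01,  6.00290e+01,  2.46600e+00,
        2.28000e-01, -2.20000e-02]), np.float64(0.053), np.float64(0.138))
(array([ 4.97544e+02,  5.58620e+01,  5.22900e+01,  2.51300e+00,
        2.50000e-02, -6.10000e-02]), np.float64(0.08), np.float64(0.12))
(array([ 4.95795e+02,  5.59240e+01,  6.56160e+01,  2.48900e+00,
        1.28000e-01, -6.60000e-02]), np.float64(0.097), np.float64(0.129))
(360, 612, 3)
(472, 896, 3)
```

View pics/w_r3_s.png

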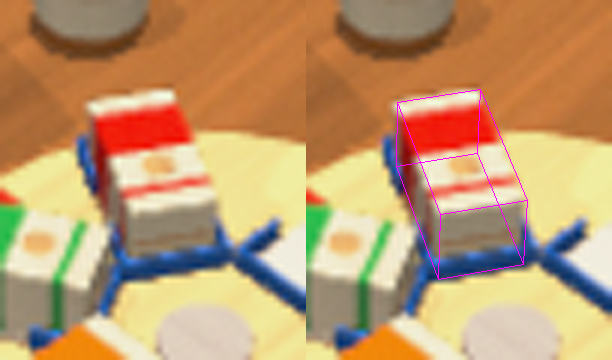

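View pics/w_r3_t.png

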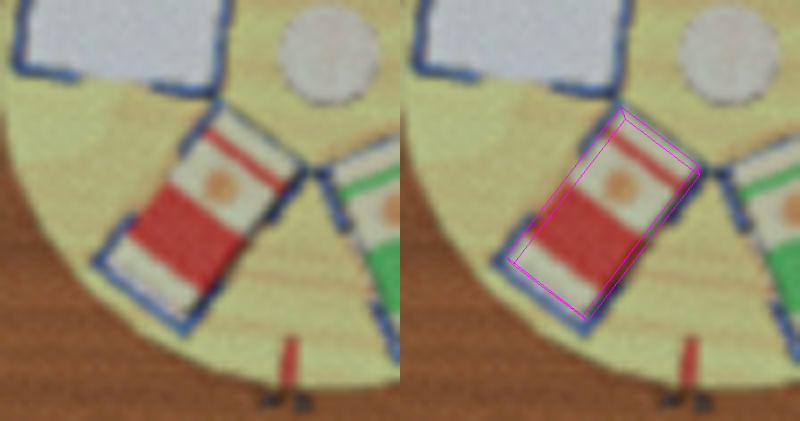

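The red carton's outer end has dropped in. To check heights directly, I'll touch each carton's top at both ends with closed fingertips. Home top is z=82, so contact should come at TCP≈104.

```bash
python3 -c "
from h import *
plan6(516.6,41.1,150,2.4916)"
```

```text
pos [253.7 -26.3 167.8] joints [-0.25 -0.36  2.3  -0.    1.2  -1.17]
turn deg (tool now) [-0.06  0.04  0.13] shift cm now-frame [-16.89  21.24   1.77] shift in goal frame [-16.85  21.28   1.78]
```

Emit:
{"op": "jog_arm", "data": {
  "increments": [
    [-2.8,3.54,0,0,0,0,0],
    [-2.8,3.54,0,0,0,0,0],
    [-2.8,3.54,0,0,0,0,0],
    [-2.8,3.54,0,0,0,0,0],
    [-2.8,3.54,0.9,0,0,0,0],
    [-2.8,3.54,0.9,0,0,0,0],
    [0,0,0,0,0,0,0],
    [0,0,3.5,0,0,0,0],
    [0,0,0.5,0,0,0,0],
    [0,0,0,0,0,0,0]
  ]
}}

```text
clock: 56.6
eef_pos: [515.3, 41.3, 110.1]
eef_rot: [-3.14, 0.0, 2.494]
wrist_force: [0.8, 0.6, 0.1]
finger_gap: 0.5
```

Emit:
{"op": "jog_arm", "data": {
  "increments": [
    [0,0,0.2,0,0,0,0],
    [0,0,0,0,0,0,0]
  ]
}}

```text
clock: 56.85
eef_pos: [515.6, 40.8, 108.2]
eef_rot: [-3.141, 0.001, 2.493]
wrist_force: [-0.3, -1.2, 0.7]
finger_gap: 0.7
```

Emit:
{"op": "jog_arm", "data": {
  "increments": [
    [0,0,0.2,0,0,0,0],
    [0,0,0,0,0,0,0]
  ]
}}

```text
clock: 57.1
eef_pos: [515.4, 40.7, 105.5]
eef_rot: [-3.14, 0.0, 2.493]
wrist_force: [-0.3, -0.3, 0.2]
finger_gap: 0.7
```

Emit:
{"op": "jog_arm", "data": {
  "increments": [
    [0,0,0.15,0,0,0,0],
    [0,0,0,0,0,0,0]
  ]
}}

```text
clock: 57.35
eef_pos: [515.5, 40.8, 104.3]
eef_rot: [-3.141, 0.001, 2.493]
wrist_force: [-0.3, -0.1, 3.2]
finger_gap: 0.1
```

Emit:
{"op": "jog_arm", "data": {
  "increments": [
    [0,0,0.15,0,0,0,0],
    [0,0,0,0,0,0,0]
  ]
}}

```text
clock: 57.6
eef_pos: [515.7, 40.8, 104.1]
eef_rot: [-3.141, 0.001, 2.493]
wrist_force: [-9.6, -0.1, 21.4]
finger_gap: -0.0
```

Inner end top is at 82.3, so it's home. Next is its outer end.

Emit:
{"op": "jog_arm", "data": {
  "increments": [
    [0,0,-1.0,0,0,0,0],
    [3,0,0,0,0,0,0],
    [2.6,0,0,0,0,0,0],
    [0,0,0.6,0,0,0,0],
    [0,0,0.15,0,0,0,0],
    [0,0,0,0,0,0,0]
  ]
}}

```text
clock: 58.35
eef_pos: [471.2, 74.2, 104.8]
eef_rot: [-3.14, 0.0, 2.492]
wrist_force: [0.3, 0.4, 0.6]
finger_gap: 0.5
```

Emit:
{"op": "jog_arm", "data": {
  "increments": [
    [0,0,0.15,0,0,0,0],
    [0,0,0,0,0,0,0]
  ]
}}

```text
clock: 58.6
eef_pos: [471.3, 74.4, 104.2]
eef_rot: [-3.141, 0.001, 2.492]
wrist_force: [-2.3, -1.5, 8.4]
finger_gap: 0.5
```

Emit:
{"op": "jog_arm", "data": {
  "increments": [
    [0,0,0.15,0,0,0,0],
    [0,0,0,0,0,0,0]
  ]
}}

```text
clock: 58.85
eef_pos: [471.6, 74.5, 104.0]
eef_rot: [3.141, 0.002, 2.492]
wrist_force: [-10.3, -1.0, 27.5]
finger_gap: 0.4
```

Red is home at both ends. Now green and orange.

Emit:
{"op": "jog_arm", "data": {
  "increments": [
    [0,0,-1.5,0,0,0,0],
    [0,0,0,0,0,0,0]
  ]
}}

```text
clock: 59.1
eef_pos: [471.5, 74.5, 117.9]
eef_rot: [3.141, 0.002, 2.492]
wrist_force: [0.1, 0.2, -0.5]
finger_gap: 0.3
```

```bash
python3 -c "
from h import *
plan6(451.9,-56.4,106,2.4916)"
```

```text
pos [471.5  74.5 117.9] joints [ 0.08  0.27  1.84 -0.    1.03 -0.84]
turn deg (tool now) [0.01 0.11 0.05] shift cm now-frame [ -6.35 -11.61   1.2 ] shift in goal frame [ -6.37 -11.61   1.19]
```

Emit:
{"op": "jog_arm", "data": {
  "increments": [
    [-2.1,-3.87,0,0,0,0,0],
    [-2.1,-3.87,0,0,0,0,0],
    [-2.1,-3.87,0,0,0,0,0],
    [0,0,0,0,0,0,0],
    [0,0,1.1,0,0,0,0],
    [0,0,0,0,0,0,0]
  ]
}}

```text
clock: 59.85
eef_pos: [450.5, -55.0, 105.0]
eef_rot: [-3.14, -0.001, 2.494]
wrist_force: [0.9, 0.1, 0.6]
finger_gap: 0.5
```

Emit:
{"op": "jog_arm", "data": {
  "increments": [
    [0,0,0.15,0,0,0,0],
    [0,0,0,0,0,0,0]
  ]
}}

```text
clock: 60.1
eef_pos: [450.9, -55.5, 104.6]
eef_rot: [-3.14, 0.0, 2.493]
wrist_force: [0.5, -1.0, -1.0]
finger_gap: 0.5
```

Emit:
{"op": "jog_arm", "data": {
  "increments": [
    [0,0,0.15,0,0,0,0],
    [0,0,0,0,0,0,0]
  ]
}}

```text
clock: 60.35
eef_pos: [451.1, -55.9, 104.2]
eef_rot: [-3.141, 0.001, 2.493]
wrist_force: [-5.3, 0.6, 13.2]
finger_gap: 0.4
```

Emit:
{"op": "jog_arm", "data": {
  "increments": [
    [0,0,-1.0,0,0,0,0],
    [-1.55,2.6,0,0,0,0,0],
    [-1.55,2.6,0,0,0,0,0],
    [0,0,0.7,0,0,0,0],
    [0,0,0.15,0,0,0,0],
    [0,0,0,0,0,0,0]
  ]
}}

```text
clock: 61.1
eef_pos: [506.4, -33.5, 104.7]
eef_rot: [-3.14, 0.0, 2.492]
wrist_force: [0.4, 0.2, -0.3]
finger_gap: 0.5
```

Emit:
{"op": "jog_arm", "data": {
  "increments": [
    [0,0,0.15,0,0,0,0],
    [0,0,0,0,0,0,0]
  ]
}}

```text
clock: 61.35
eef_pos: [506.7, -33.6, 104.2]
eef_rot: [-3.14, 0.001, 2.492]
wrist_force: [-5.7, 0.4, 12.6]
finger_gap: 0.7
```

Emit:
{"op": "jog_arm", "data": {
  "increments": [
    [0,0,-1.2,0,0,0,0],
    [-3.7,0.15,0,0,0,0,0],
    [-3.7,0.15,0,0,0,0,0],
    [0,0,0,0,0,0,0],
    [0,0,0.9,0,0,0,0],
    [0,0,0.15,0,0,0,0],
    [0,0,0,0,0,0,0]
  ]
}}

```text
clock: 62.22
eef_pos: [567.4, -75.2, 104.7]
eef_rot: [-3.14, 0.0, 2.493]
wrist_force: [0.3, -0.2, -0.7]
finger_gap: 0.5
```

Emit:
{"op": "jog_arm", "data": {
  "increments": [
    [0,0,0.15,0,0,0,0],
    [0,0,0,0,0,0,0]
  ]
}}

```text
clock: 62.48
eef_pos: [567.8, -75.3, 104.2]
eef_rot: [-3.141, 0.001, 2.493]
wrist_force: [-4.4, 2.2, 10.5]
finger_gap: 0.7
```

Emit:
{"op": "jog_arm", "data": {
  "increments": [
    [0,0,-1.0,0,0,0,0],
    [-1.5,-2.6,0,0,0,0,0],
    [-1.5,-2.6,0,0,0,0,0],
    [0,0,0.7,0,0,0,0],
    [0,0,0.15,0,0,0,0],
    [0,0,0,0,0,0,0]
  ]
}}

```text
clock: 63.22
eef_pos: [560.3, -134.4, 104.7]
eef_rot: [-3.14, 0.0, 2.493]
wrist_force: [0.0, 0.4, -0.5]
finger_gap: 0.4
```

Emit:
{"op": "jog_arm", "data": {
  "increments": [
    [0,0,0.15,0,0,0,0],
    [0,0,0,0,0,0,0]
  ]
}}

```text
clock: 63.48
eef_pos: [560.6, -134.5, 104.2]
eef_rot: [-3.141, 0.001, 2.493]
wrist_force: [-3.3, 2.9, 8.7]
finger_gap: 0.6
```

Emit:
{"op": "jog_arm", "data": {
  "increments": [
    [0,0,-4,0,0,0,0],
    [0,0,-4,0,0,0,0],
    [0,0,-2,0,0,0,6],
    [0,0,0,0,0,0,6]
  ]
}}

```text
clock: 63.98
eef_pos: [560.8, -134.8, 204.5]
eef_rot: [-3.141, 0.003, 2.493]
wrist_force: [0.1, 0.1, -0.1]
finger_gap: 17.0
```

```bash
python3 -c "
from h import *
c=(576.4+120*np.cos(-.127),-4.2+120*np.sin(-.127));print(c);plan6(c[0],c[1],190,-.127)
ps=cam('scene');pt=cam('top');save(ps,'s30.png');save(pt,'t30.png')"
```

```text
(np.float64(695.4335600240942), np.float64(-19.39906536568473))
pos [ 560.8 -134.8  204.5] joints [-0.3   0.38  1.47 -0.    1.29 -1.22]
turn deg (tool now) [2.3000e-01 7.0000e-02 1.5013e+02] shift cm now-frame [-3.76 17.33  1.46] shift in goal frame [ 11.9  -13.15   1.45]
```

View pics/s30.png

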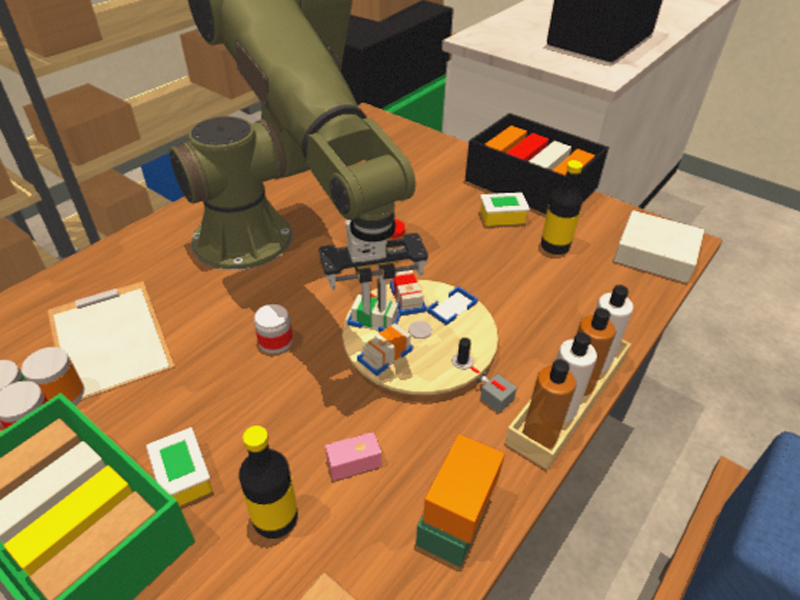

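View pics/t30.png

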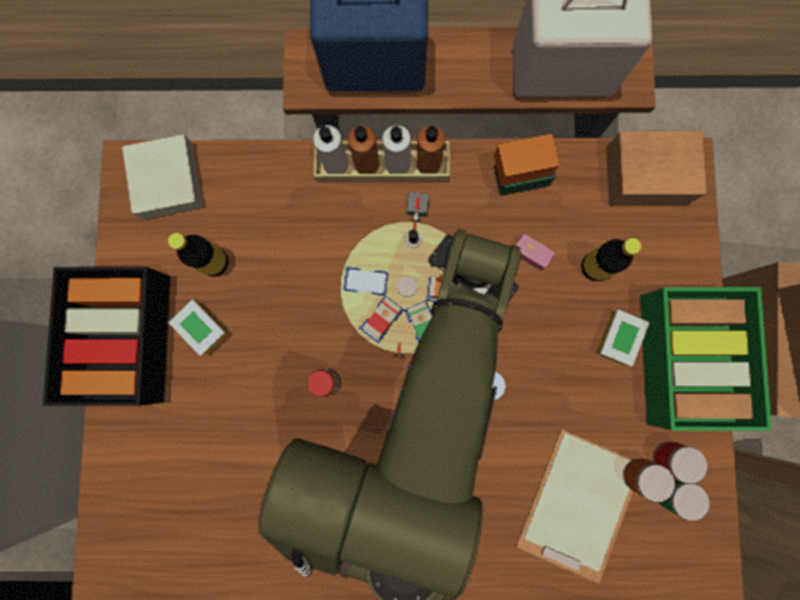

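All six touch checks came in at TCP 104.2±0.1 (82 mm tops), so all three cartons are home. The table is clear of cartons and the bystanders haven't moved. Next I go to the post for the half turn back.

Emit:
{"op": "jog_arm", "data": {
  "increments": [
    [0,0,0,0,0,10.7,6],
    [0,0,0,0,0,10.7,6],
    [0,0,0,0,0,10.7,6],
    [0,0,0,0,0,10.7,6],
    [0,0,0,0,0,10.7,6],
    [0,0,0,0,0,10.7,6],
    [0,0,0,0,0,10.7,6],
    [0,0,0,0,0,10.7,6],
    [0,0,0,0,0,10.7,6],
    [0,0,0,0,0,10.7,6],
    [0,0,0,0,0,10.7,6],
    [0,0,0,0,0,10.7,6],
    [0,0,0,0,0,10.7,6],
    [0,0,0,0,0,10.7,6],
    [0,0,0,0,0,0.3,6],
    [0,0,0,0,0,0,6]
  ]
}}

```text
clock: 66.08
eef_pos: [560.1, -134.9, 202.5]
eef_rot: [3.141, 0.001, -0.123]
wrist_force: [-0.1, 0.1, -0.4]
finger_gap: 59.9
```

```bash
python3 -c "
from h import *
plan6(695.4,-19.4,190,-.127)"
```

```text
pos [ 560.1 -134.9  202.5] joints [-0.3   0.38  1.47 -0.    1.29  1.39]
turn deg (tool now) [0.06 0.07 0.23] shift cm now-frame [ 12.02 -13.13   1.23] shift in goal frame [ 11.96 -13.18   1.25]
```

Emit:
{"op": "jog_arm", "data": {
  "increments": [
    [3,-3.3,0.3,0,0,0,6],
    [3,-3.3,0.3,0,0,0,6],
    [3,-3.3,0.3,0,0,0,6],
    [3,-3.25,0.3,0,0,0,6],
    [0,0,0,0,0,0,6],
    [0,0,0,0,0,0,6]
  ]
}}

```text
clock: 66.82
eef_pos: [695.5, -20.1, 190.5]
eef_rot: [3.14, 0.001, -0.125]
wrist_force: [-0.3, 0.2, 0.4]
finger_gap: 59.8
```

```bash
python3 -c "
from h import *
plan6(695.4,-19.4,86,-.127)
ps=cam('scene');pt=cam('top');print(fitdeck([ps],576.9,-5.4,np.arange(-.2,0,.03),True))
save(ps,'s31.png',(310,225,370,285),10)"
```

```text
pos [695.5 -20.1 190.5] joints [-0.08  0.66  1.08 -0.    1.4   1.62]
turn deg (tool now) [0.08 0.06 0.1 ] shift cm now-frame [-1.000e-02 -8.000e-02  1.045e+01] shift in goal frame [-0.02 -0.07 10.45]
(array([ 5.76900000e+02, -5.40000000e+00, -1.26624146e-01]), np.float64(-23.597957611083984))
```

View pics/s31.png

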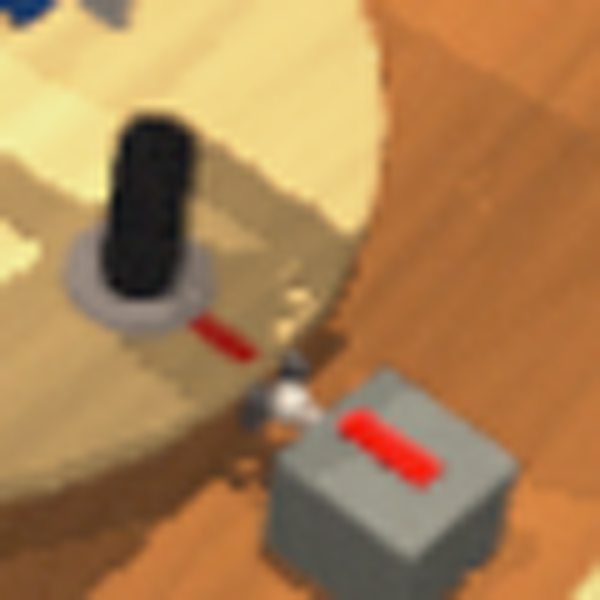

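Still clicked in the loading stop. Next I grip the post.

Emit:
{"op": "jog_arm", "data": {
  "increments": [
    [0,-0.07,4,0,0,0,6],
    [0,0,4,0,0,0,6],
    [0,0,2.4,0,0,0,6],
    [0,0,0,0,0,0,6],
    [0,0,0,0,0,0,2],
    [0,0,0,0,0,0,2],
    [0,0,0,0,0,0,2],
    [0,0,0,0,0,0,2]
  ],
  "squeeze": 20
}}

```text
clock: 67.92
eef_pos: [696.1, -19.2, 87.4]
eef_rot: [3.14, -0.0, -0.127]
wrist_force: [0.4, -0.1, 3.9]
finger_gap: 23.7
```

```bash
python3 -c "
from h import *
post(576.4,-4.2)"
```

```text
clock 67.92 [696.1 -19.2  87.4] yaw -0.127 phi -0.124 r 120.6 axis in tool [-120.6    0.3] F [ 0.4 -0.1  3.9] gap 23.7
```

Emit:
{"op": "jog_arm", "data": {
  "increments": [
    [-0.04,-0.94,0,0,0,-4.5,2],
    [-0.04,-0.94,0,0,0,-4.5,2],
    [-0.08,-1.46,0,0,0,-7,2],
    [-0.08,-1.46,0,0,0,-7,2],
    [-0.08,-1.46,0,0,0,-7,2],
    [-0.08,-1.46,0,0,0,-7,2],
    [-0.08,-1.46,0,0,0,-7,2],
    [-0.08,-1.46,0,0,0,-7,2],
    [0,0,0,0,0,0,2]
  ]
}}

```text
clock: 69.05
eef_pos: [663.5, 79.5, 87.4]
eef_rot: [3.141, 0.002, 0.766]
wrist_force: [-3.2, -2.5, 3.4]
finger_gap: 23.3
```

```bash
python3 -c "
from h import *
post(576.4,-4.2)"
```

```text
clock 69.05 [663.5  79.5  87.4] yaw 0.766 phi 0.765 r 120.8 axis in tool [-1.208e+02 -1.000e-01] F [-3.2 -2.5  3.4] gap 23.3
```

Emit:
{"op": "jog_arm", "data": {
  "increments": [
    [-0.09,-1.47,0,0,0,-7,2],
    [-0.09,-1.47,0,0,0,-7,2],
    [-0.09,-1.47,0,0,0,-7,2],
    [-0.09,-1.47,0,0,0,-7,2],
    [-0.09,-1.47,0,0,0,-7,2],
    [-0.09,-1.47,0,0,0,-7,2],
    [-0.09,-1.47,0,0,0,-7,2],
    [-0.09,-1.47,0,0,0,-7,2],
    [0,0,0,0,0,0,2]
  ]
}}

```text
clock: 70.18
eef_pos: [556.3, 114.6, 87.4]
eef_rot: [-3.142, 0.001, 1.741]
wrist_force: [-1.5, 2.1, 1.8]
finger_gap: 23.5
```

Emit:
{"op": "jog_arm", "data": {
  "increments": [
    [-0.09,-1.47,0,0,0,-7,2],
    [-0.09,-1.47,0,0,0,-7,2],
    [-0.09,-1.47,0,0,0,-7,2],
    [-0.09,-1.47,0,0,0,-7,2],
    [-0.09,-1.47,0,0,0,-7,2],
    [-0.09,-1.47,0,0,0,-7,2],
    [-0.09,-1.47,0,0,0,-7,2],
    [-0.09,-1.47,0,0,0,-7,2],
    [0,0,0,0,0,0,2]
  ]
}}

```text
clock: 71.3
eef_pos: [466.8, 44.7, 87.4]
eef_rot: [-3.14, -0.001, 2.717]
wrist_force: [-6.2, 4.1, 6.1]
finger_gap: 23.4
```

```bash
python3 -c "
from h import *
post(576.4,-4.2)"
```

```text
clock 71.3 [466.8  44.7  87.4] yaw 2.717 phi 2.722 r 120.0 axis in tool [-120.     0.6] F [-6.2  4.1  6.1] gap 23.4
```

Emit:
{"op": "jog_arm", "data": {
  "increments": [
    [-0.03,-0.84,0,0,0,-4,2],
    [-0.03,-0.84,0,0,0,-4,2],
    [-0.03,-0.84,0,0,0,-4,2],
    [0,0,0,0,0,0,2]
  ]
}}

```text
clock: 71.8
eef_pos: [459.1, 21.1, 87.4]
eef_rot: [-3.141, -0.001, 2.926]
wrist_force: [-6.4, 2.2, 6.2]
finger_gap: 23.6
```

Emit:
{"op": "jog_arm", "data": {
  "increments": [
    [-0.01,-0.42,0,0,0,-2,2],
    [0,0,0,0,0,0,2]
  ]
}}

```text
clock: 72.05
eef_pos: [458.3, 17.0, 87.3]
eef_rot: [-3.14, -0.001, 2.96]
wrist_force: [-7.7, 1.0, 7.1]
finger_gap: 23.5
```

Emit:
{"op": "jog_arm", "data": {
  "increments": [
    [0,-0.21,0,0,0,-1,2],
    [0,0,0,0,0,0,2]
  ]
}}

```text
clock: 72.3
eef_pos: [458.0, 14.9, 87.4]
eef_rot: [-3.14, -0.001, 2.978]
wrist_force: [-6.7, -0.5, 7.8]
finger_gap: 23.9
```

```bash
python3 -c "
from h import *
post(576.4,-4.2)"
```

```text
clock 72.3 [458.   14.9  87.4] yaw 2.978 phi 2.982 r 119.9 axis in tool [-119.9    0.5] F [-6.7 -0.5  7.8] gap 23.9
```

Emit:
{"op": "jog_arm", "data": {
  "increments": [
    [0,-0.21,0,0,0,-1,2],
    [0,0,0,0,0,0,2]
  ]
}}

```text
clock: 72.55
eef_pos: [457.6, 12.7, 87.3]
eef_rot: [-3.14, -0.001, 2.995]
wrist_force: [-6.6, -3.0, 7.7]
finger_gap: 23.7
```

Emit:
{"op": "jog_arm", "data": {
  "increments": [
    [0,-0.21,0,0,0,-1,2],
    [0,0,0,0,0,0,2]
  ]
}}

```text
clock: 72.8
eef_pos: [457.4, 11.0, 87.3]
eef_rot: [-3.141, -0.001, 3.012]
wrist_force: [-5.9, 2.5, 6.5]
finger_gap: 23.6
```

```bash
python3 -c "
from h import *
post(576.4,-4.2)
ps=cam('scene');save(ps,'s32.png',(310,225,370,285),10);save(ps,'s33.png',(220,150,390,300));print(fitdeck([ps],576.9,-5.4,np.arange(2.8,3.2,.03),True))"
```

```text
clock 72.8 [457.4  11.   87.3] yaw 3.012 phi 3.014 r 120.0 axis in tool [-120.     0.2] F [-5.9  2.5  6.5] gap 23.6
(array([576.9       ,  -5.4       ,   3.01812805]), np.float64(-27.775043487548828))
```

View pics/s32.png

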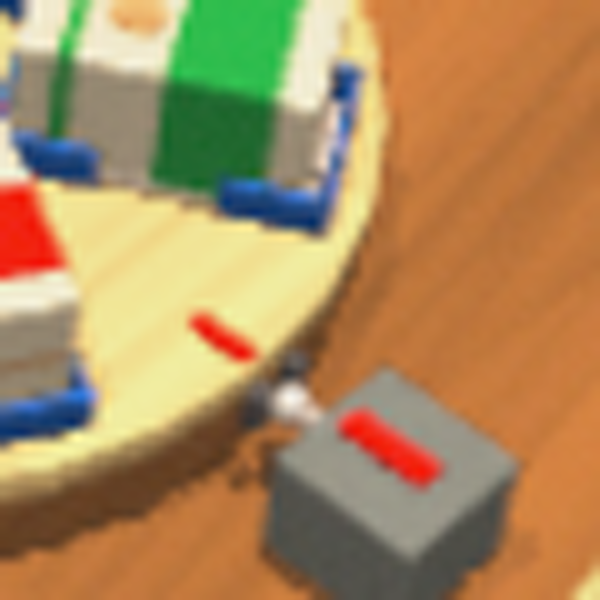

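View pics/s33.png

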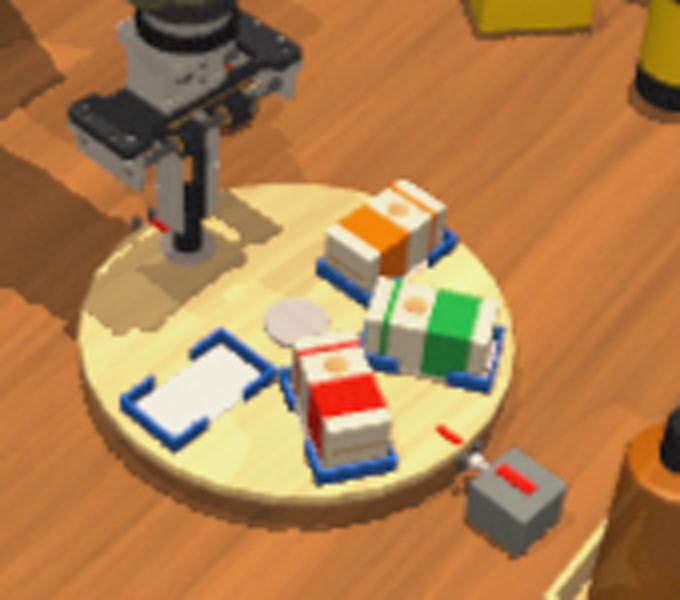

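The hand-out stop is clicked in: the ball sits inside the notch at crop (290,400), the same as at the loading stop. I'm releasing, backing away and checking.

Emit:
{"op": "jog_arm", "data": {
  "increments": [
    [0,0,0,0,0,0,5],
    [0,0,0,0,0,0,5],
    [0,0,0,0,0,0,5],
    [0,0,-4,0,0,0,6],
    [0,0,-5,0,0,0,6],
    [4,0,-3,0,0,0,6],
    [4,0,0,0,0,0,6],
    [4,0,0,0,0,0,6],
    [0,0,0,0,0,0,6],
    [0,0,0,0,0,0,6]
  ]
}}

```text
clock: 74.1
eef_pos: [339.0, 26.2, 207.4]
eef_rot: [-3.14, 0.001, 3.014]
wrist_force: [-0.1, 0.5, -0.3]
finger_gap: 59.9
```

```bash
python3 -c "
from h import *
post(576.4,-4.2)
ps=cam('scene');pt=cam('top');save(ps,'s40.png');save(ps,'s41.png',(310,225,370,285),10);save(pt,'t40.png',(225,120,345,240),5)
print(fitdeck([ps],576.9,-5.4,np.arange(2.8,3.2,.03),True),fitdeck([pt],576.,-2.5,np.arange(2.8,3.2,.03),True))
for n in ['tub0','cola0','tin','jar']: print(n,dets(pt,n),dets(ps,n))
"
```

```text
clock 74.1 [339.   26.2 207.4] yaw 3.014 phi 3.014 r 239.3 axis in tool [-239.3    0. ] F [-0.1  0.5 -0.3] gap 59.9
(array([576.9       ,  -5.4       ,   3.01664551]), np.float64(-27.794340133666992)) (array([576.        ,  -2.5       ,   3.01682129]), np.float64(-13.839994430541992))
tub0 [(0.96, [451.0, -523.0, 52.0], [436.0, 235.0]), (0.66, [470.0, 507.0, 48.0], [138.0, 230.0])] [(0.93, [482.0, 493.0, 54.0], [353.0, 144.0]), (0.93, [461.0, -530.0, 53.0], [126.0, 326.0])]
cola0 [(0.77, [625.0, -460.0, 154.0], [426.0, 180.0]), (0.64, [638.0, 473.0, 155.0], [138.0, 176.0])] [(0.83, [650.0, -491.0, 149.0], [186.0, 338.0]), (0.62, [655.0, 465.0, 119.0], [394.0, 150.0])]
tin [(0.87, [338.0, -196.0, 81.0], [343.0, 269.0]), (0.69, [336.0, 192.0, 83.0], [226.0, 269.0]), (0.65, [553.0, -7.0, 32.0], [286.0, 207.0])] [(0.74, [560.0, -38.0, 42.0], [283.0, 234.0]), (0.69, [353.0, -208.0, 74.0], [192.0, 227.0]), (0.25, [481.0, 494.0, 55.0], [353.0, 143.0])]
jar [(0.88, [341.0, 192.0, 86.0], [226.0, 268.0])] [(0.61, [354.0, 186.0, 61.0], [275.0, 167.0]), (0.55, [463.0, -531.0, 56.0], [126.0, 326.0])]
```

View pics/s40.png

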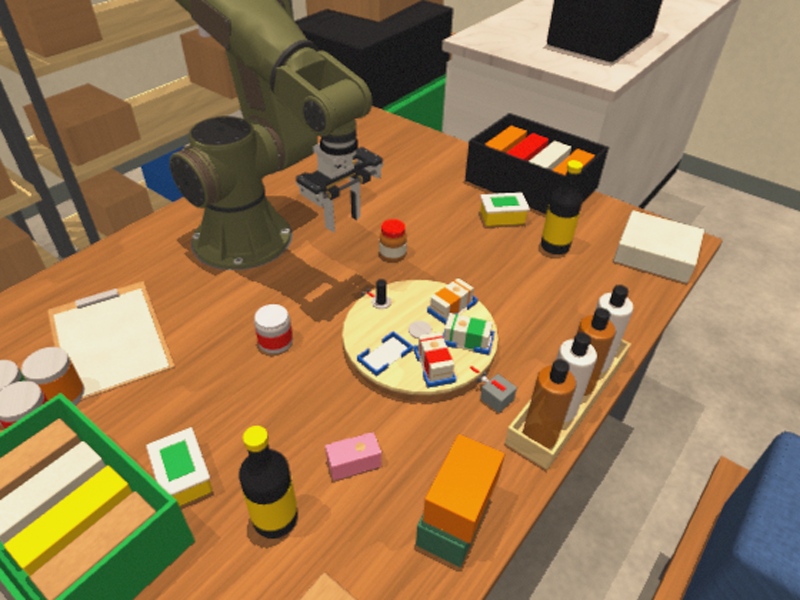

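View pics/s41.png

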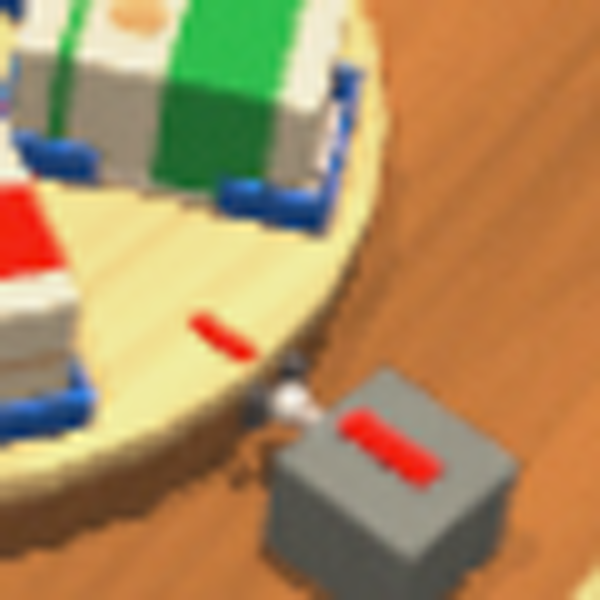

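View pics/t40.png

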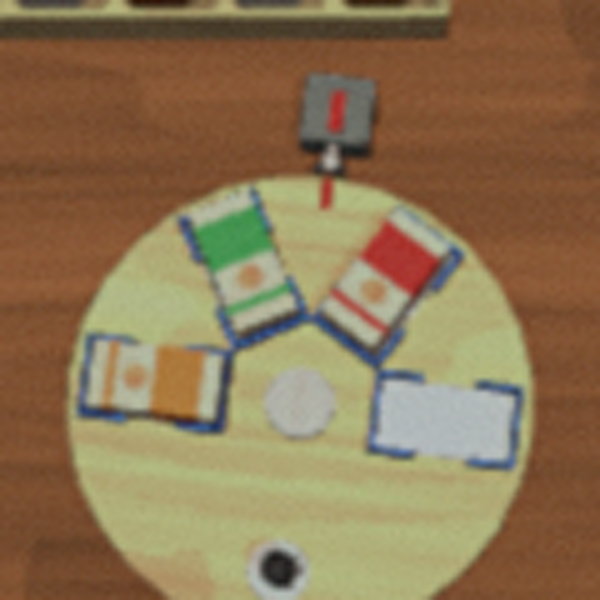

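Everything checks out: the deck is at 3.017 rad (expected 3.015) with the ball in the notch, all three cartons are seated, and the bystanders haven't moved. Handing in.

```bash
python3 -c "
from cell import *
print(sign_off())"
```

```text
the job is handed in; nothing more can be done
None
```

The job is done and handed in at about 74 s of the 210 s allowed. The carousel went to the loading stop, all three cartons on the table went into pockets of their own, and it was then turned back to the hand-out stop. The fourth carton, blue, was not on the table, and I left the pink look-alike alone.

- **Placement:** orange is in pocket 3, green in pocket 2 and red in pocket 1.
- **Cartons home:** I touched the tops of all three at both ends before the turn back. All read 82 mm above the table, which is the height for fully home. After the turn, both cameras showed all three still in their pockets.
- **Hand-out stop:** with the post released, the deck measured 3.017 rad in world axes (expected about 3.015). The ball sat between the notch ticks, as it did at the loading stop.
- **Bystanders:** the tubs, bottles, tin and jar are standing where they started, within the accuracy of the detections.

Some things went wrong along the way and were fixed:

- **First stop attempt:** the first turn stopped about 0.025 rad short of the loading stop, so I gripped the post again and clicked it in.
- **Hung-up cartons:** orange and red tilted in the grip and caught on a pocket wall. Pushing them inward from the outer end dropped them in.
- **Wrist limit:** the wrist reached its range limit while carrying green. That tilted the tool slightly, and I corrected it before lowering.
- **Box fits:** some scene-camera fits of the cartons in their pockets disagreed with the top camera, by up to about 13 mm where nothing hid them and more for green. I relied on the touch checks instead.

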